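# Set the lane guide to its mark and stand the carton in the lane

### The arm

A 7-joint arm with a two-finger parallel gripper is mounted at the origin on the work surface. World frame = base frame: x ahead of the robot, y to its left, z up, the work surface at z = 0. Lengths are in m, angles in rad, forces in N, time in s.
With the tool pointing down it reaches from about 0.4 to 0.85 m from the base axis. Payload 10.4 kg.
Tool frame: the origin (TCP) lies between the finger pads; the fingertips stand 8 mm ahead of it and the grasp point (between the pads) lies 11 mm behind it; z points along the fingers, x is the direction in which the jaws open and shut, and the axes are right-handed (so a half turn about z gives the same grasp; the last joint's range is limited). The gripper opens to 87 mm and grips with 3 to 60 N. Pads are 19 mm wide; open, the fingers measure 117 mm over their backs; the gripper's body (75 mm by 190 mm) begins 51 mm behind the grasp point.
Start: joints at [1.198, 0.332, -0.065, 1.46, 0.022, 1.35, -0.088], TCP at [0.214, -0.587, 0.231] pointing down, gripper open.
Joint ranges: [-2.6, 2.6], [-0.5, 2.12], [-1.47, 1.34], [0.16, 2.42], [-1.27, 4.41], [0.06, 2.06], [-2.6, 2.6]. Speed limits (rad/s): [2.22, 2.22, 2.79, 2.79, 3.14, 3.14, 3.14].

### API

Orientations are given as a unit quaternion [x, y, z, w].
In Python, from bench import r, viewer gives the robot as it stands.
- The arm moves only by the tool apply_moves, never from a script. Its argument "increments" is a list of rows, each an object with "grip": the closure in counts, from 0 (fully open) to 255 (shut); "xyz": the shift along the tool's x, y, z in mm, a list of three; "rotation": the turn, a rotation vector about the tool's x, y, z in degrees, a list of three. A call has 1 to 5 rows; each row is the pose to reach, as a shift and turn from the pose measured when the call began, along the tool's axes at that moment; what a row does not reach only later rows make up. A row lasts 1/8 s, in which the tool goes at most 62.5 mm and 10.7 degrees, less where a joint would pass 70% of its speed; a pose out of reach is approached as far as the arm can. A call with a gripper value outside its range is refused whole. The fingers move at their own pace and stop on an object; "squeeze" is the grip in N (left out, the last holds). Time passes only in rows, so rows that repeat a pose let the fingers close. It gives the time, the measured TCP pose, the force and the opening at its end, in the units of the state.
- r.read_state(): the state, without advancing time (a new reading comes with each control period).
- viewer.camera(name): name is "scene" or "top"; returns a dict with "img" (400x640x3 uint8, blue, green, red), "range_z" (400x640 float32, m along the optical axis (not along the pixel's ray), 0 where there is no reading), "vertical_fov" (degrees; the focal length in pixels is half the picture's height over the tangent of half this angle, whatever the lens; pixels are square), "cx", "cy" (the principal point, pixels), "D" ([k1, k2, p1, p2, k3] as OpenCV has them; the pictures are not rectified), "rvec" (rotation vector, rad) and "tvec" (3), from world to camera coordinates, as OpenCV has them. Camera axes: x right, y down, z forward; pixel columns grow to the right and rows downward; lengths in m; the calibration is good to about 2 mm. A picture is of the moment at which its call begins.
- r.close_job(): hands the job in, once; it reports no verdict.
The state is a dict: "time": time; "joint_positions": joint angles; "joint_vel": joint speeds; "joint_torque": joint torques, N m; "ee_pos": TCP position; "eef_rot": TCP orientation; "ft_force": force on the tool from outside, world axes, zero at the start; "torque": the same for the moment, N m; "width": finger opening in m.
Only numpy, scipy, OpenCV 4.12 (cv2) and the standard library are available. Lean on these libraries where they do the work, as an engineer would, in place of code of your own. Each camera call takes 0.05 s, during which the arm holds its last target.

### The job

Set the packing lane for this carton: turn the black knob, a little at a time, until the pointer on the moving guide lines up with the point of the black clip on the scale, and let go of the knob. Then take the cardboard carton from its sloping cradle and stand it upright on its long thin edge between the two guides, along the lane and about midway along them, lowering it until it stands on the bed before you let go. Leave the guide on its mark and do not disturb the tub and the stack of crackers nearby.

Things in the scene. Friction and masses are not known exactly. Their poses are not given: they have to be found in the camera images.
- station: fixed guide station: white bed plate 220 x 300 x 12 mm, x -110..110, y -160..140 of its frame; origin at table level, z up. Lane along y between a fixed guide (point fixed_face) and, at lower x, a moving guide; both steel, 12 thick, 150 long, tops at z 52. Knob at x 0, y -120 on a 60 x 60 block, top z 42. Scale block at y 114..138, top z 36. Brackets behind the moving guide: top z 42
- fixed_face (a point): middle of the fixed guide's inner face at bed level: x +40, y +15, z 12 of the station; axes as the station's
- guide_face (a point): middle of the moving guide's inner face (it looks to +x of the station), at bed level, station y +15; axes as the station's. It slides along the station's x. The clear lane runs from here to fixed_face: 62 mm wide at knob value 0, 40 to 48 mm wide when the pointer is on the mark
- pointer_tip (a point): tip of the dark steel pointer on the +y end of the moving guide, pointing to +y; it moves with the guide along the station's x
- mark_tip (a point): the point of the small black clip (12 mm wide) on the scale block, facing the pointer; fixed, but in a different place on the scale each time; axes as the station's. Lined up = same station x as the pointer tip (the two tips pass 1.5 mm apart in y)
- knob (a joint): angle of the black knob about its vertical axis, rad, 0 to 5, growing clockwise seen from above. Each rad moves the guide and pointer 8 mm towards +x of the station (lane narrower). Starts at 0.1 to 1.1; the mark needs more. Stiff: about 0.12 N m to turn; it stays where it is left, and pushing the guide with less than about 15 N does not move it
- knob_grip (a point): on the knob's axis at the height to grip its bar, 79 mm above the table. The bar is 42 x 14 mm in plan, 32 mm tall (16 mm above and below this point), on a 44 mm disc; at joint value 0 it lies along the station's x, at value q it is turned clockwise by q. Axes turn with the knob.
- carton: closed rigid cardboard carton, 30 mm thick (x), 140 long (y), 95 tall (z), 0.15 to 0.3 kg. Origin: centre of the long thin face (30 x 140) it is to stand on. It starts in the cradle, resting on that face, its z axis leaning about 26 degrees from vertical towards the cradle's +x (away from the robot). Grip it across its 30 mm thickness near its top
- carton_mid (a point): centre of the carton; standing on the bed it is 59.5 mm above the table
- cradle: fixed steel cradle, base 100 x 130 x 8 mm, origin under its centre, z up. A sloped ledge (carton's lower face centred at about x -20, z 50 mm) and a sloped back plate on the +x side that supports the lowest 40 mm of the carton along its slope; the upper 55 mm stands free
- tub: loose white plastic tub 90 x 120 x 40 mm, origin under its centre; bystander
- cracker_stack: loose stack of crackers, 54 mm across, 40 mm tall, origin under its centre; bystander
Not all that is in view belongs to the job. Leave any pink or red look-alike of the carton alone.

How it is judged:
On the way, in this order (a step that is already met when the one before it is completed fails the run):
1. the pointer is lined up with the mark within 2 mm and the knob is released, the carton still in its cradle (x of pointer_tip in the frame of mark_tip between -0.002 and 0.002 m and contact force between the fingers and station below 0.3 N and distance of carton_mid from where it was at the start of the episode below 0.015 m), for 0.4 s.
2. the carton stands upright on the lane bed between the guides, still held (angle between the z axis of carton and the z axis of station, either way round below 0.1 rad and angle between the x axis of carton and the x axis of station, either way round below 0.2 rad and x of carton_mid in the frame of station below 0.029 m and x of carton_mid in the frame of guide_face above 0.011 m and y of carton_mid in the frame of station between -0.015 and 0.045 m and height (world z) of carton_mid between 0.054 and 0.067 m and contact force between the fingers and carton above 0.5 N), for 0.1 s.
At the end, for the whole second after the job is handed in: The pointer tip is within 2 mm of the mark along the scale; the carton stands at rest on its long thin edge on the bed (upright within 0.1 rad, along the lane within 0.2 rad, its middle within 30 mm of the guides' middle) between the two guides, released (x of pointer_tip in the frame of mark_tip between -0.002 and 0.002 m and angle between the z axis of carton and the z axis of station, either way round below 0.1 rad and angle between the x axis of carton and the x axis of station, either way round below 0.2 rad and x of carton_mid in the frame of station below 0.029 m and x of carton_mid in the frame of guide_face above 0.011 m and y of carton_mid in the frame of station between -0.015 and 0.045 m and height (world z) of carton_mid between 0.054 and 0.067 m and linear speed of carton below 0.02 m/s and contact force between the fingers and carton below 0.1 N); the robot touches nothing.
It fails at once if the tub is moved more than 20 mm (distance of tub from where it was at the start of the episode above 0.02 m).
It fails at once if the stack of crackers is moved more than 20 mm (distance of cracker_stack from where it was at the start of the episode above 0.02 m).
It also fails if it takes over 72 s, if anything falls off the work surface, if the arm or the gripper's body presses on something with over 40 N, if the wrist force passes 120 N, or if a joint passes its speed limit or range.

## Working session

There is one attempt and no reset: what is moved stays moved. The work goes in short steps, Python scripts to look and compute and a tool call to move; the robot and the scene stay as the last step left them, time stands still between calls to the robot, and variables do not carry over. Pictures are saved under pics/ and viewed, and the job is handed in when it is done.

Besides the shell and the picture viewer there is one more tool, called after "Call:" as a command line: name --argument value ..., lists and objects as JSON in quotes. apply_moves: Moves the arm, as the interface text tells. Its arguments: {"type":"object","properties":{"increments":{"type":"array","items":{"type":"object","properties":{"grip":{"type":"number"},"xyz":{"type":"array","items":{"type":"number"}},"rotation":{"type":"array","items":{"type":"number"}}}}},"squeeze":{"type":"number"}},"required":["increments"]}

```bash
ls; mkdir -p pics; cat > h.py <<'E'
import numpy as np, cv2
from scipy.spatial.transform import Rotation as R
from bench import r, viewer
def K(c):
    f=200/np.tan(np.radians(c['vertical_fov'])/2)
    return np.array([[f,0,c['cx']],[0,f,c['cy']],[0,0,1.]])
def cloud(c):
    z=c['range_z'];H,W=z.shape
    u,v=np.meshgrid(np.arange(W),np.arange(H))
    p=np.stack([u,v],-1).reshape(-1,1,2).astype(np.float64)
    n=cv2.undistortPoints(p,K(c),np.array(c['D'])).reshape(H,W,2)
    P=np.concatenate([n*z[...,None],z[...,None]],-1)
    Rm=cv2.Rodrigues(np.array(c['rvec'],float))[0]
    w=(P-np.array(c['tvec']).reshape(3))@Rm
    w[z==0]=np.nan
    return w
def ray(c,uv,h):
    n=cv2.undistortPoints(np.array(uv,float).reshape(-1,1,2),K(c),np.array(c['D'])).reshape(-1,2)
    Rm=cv2.Rodrigues(np.array(c['rvec'],float))[0]
    d=np.c_[n,np.ones(len(n))]@Rm; o=-Rm.T@np.array(c['tvec']).reshape(3)
    return o+d*((h-o[2])/d[:,2])[:,None]
def proj(c,P):
    return cv2.projectPoints(np.array(P,float).reshape(-1,1,3),np.array(c['rvec'],float),np.array(c['tvec'],float),K(c),np.array(c['D']))[0].reshape(-1,2)
E
python3 - <<'E'
from h import *
import pickle
s=r.read_state(); print(s)
for n in ['scene','top']:
    c=viewer.camera(n); cv2.imwrite(f'pics/{n}0.png',c['img']); pickle.dump(c,open(f'{n}0.pkl','wb'))
    print(n,c['vertical_fov'],c['cx'],c['cy'],c['D'],-cv2.Rodrigues(np.array(c['rvec'],float))[0].T@np.array(c['tvec']).ravel())
E
```

```text
pics
{'time': 0.0, 'joint_positions': array([ 1.1983953 ,  0.33286883, -0.06467095,  1.46091169,  0.02162501,
        1.34993679, -0.08852035]), 'joint_vel': array([-1.51458965e-03, -8.89915247e-05,  5.68265303e-04, -8.51660673e-04,
        9.37347722e-04,  3.65031391e-05,  7.56970280e-04]), 'joint_torque': array([ 2.17898509e-03, -6.23256469e+01,  2.60971847e-02, -3.89903784e+01,
       -6.13415474e-02,  3.97325575e-02,  1.51015265e-04]), 'ee_pos': array([ 0.21403615, -0.58680924,  0.22976993]), 'eef_rot': array([ 8.19356327e-01, -5.73284135e-01, -6.12766981e-04, -3.67224419e-04]), 'ft_force': array([ 0.76686189, -0.25398936, -0.57805368]), 'torque': array([-0.00974153, -0.01646032, -0.01808045]), 'width': 0.08724668608397741}
scene 57.947848963120286 313.0041684348121 203.91791834392689 [-0.03876718  0.          0.          0.          0.        ] [0.86666087 0.55127714 0.62608769]
top 49.55590463253142 316.0167455260326 202.2824651641284 [0.02581929 0.         0.         0.         0.        ] [ 0.45440674 -0.0726932   1.22217304]
```

View pics/scene0.png

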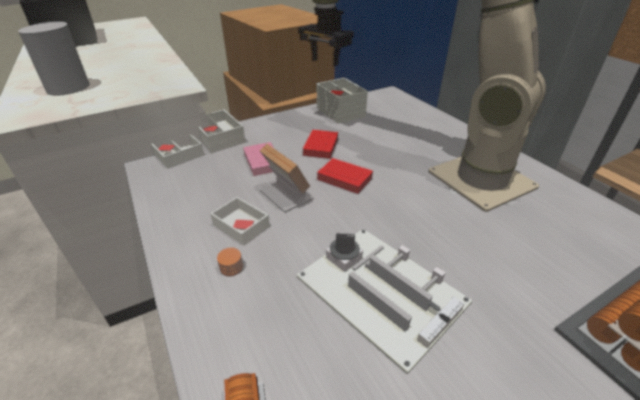

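View pics/top0.png

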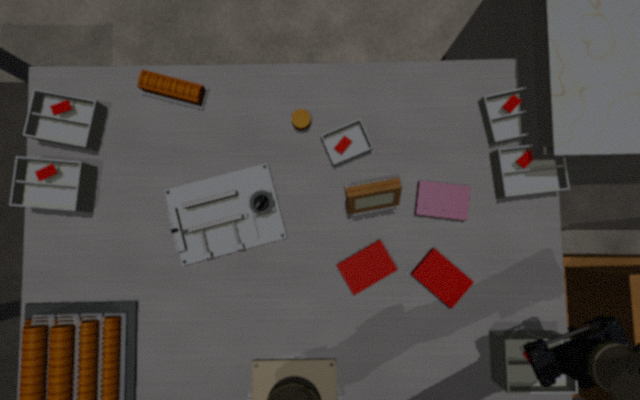

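```bash
python3 - <<'E'
from h import *
import pickle
t=pickle.load(open('top0.pkl','rb'));s=pickle.load(open('scene0.pkl','rb'))
a=cv2.resize(t['img'][155:275,155:295],None,fx=5.6,fy=5,interpolation=cv2.INTER_CUBIC)
a=cv2.resize(t['img'][155:275,155:295],None,fx=5,fy=5,interpolation=cv2.INTER_CUBIC)
cv2.imwrite('pics/tz.png',np.clip(a*1.5,0,255).astype(np.uint8))
a=cv2.resize(s['img'][220:370,290:480],None,fx=4,fy=4,interpolation=cv2.INTER_CUBIC)
cv2.imwrite('pics/sz.png',a)
E
```

```text
(no output)
```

View pics/tz.png

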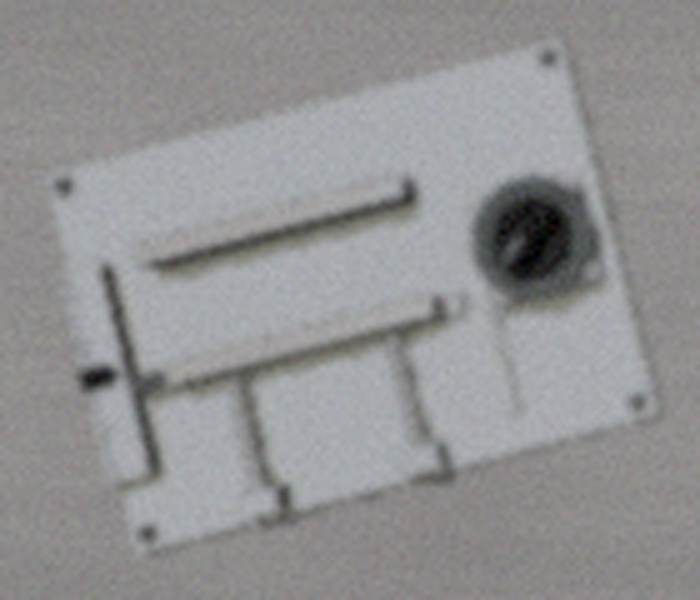

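View pics/sz.png

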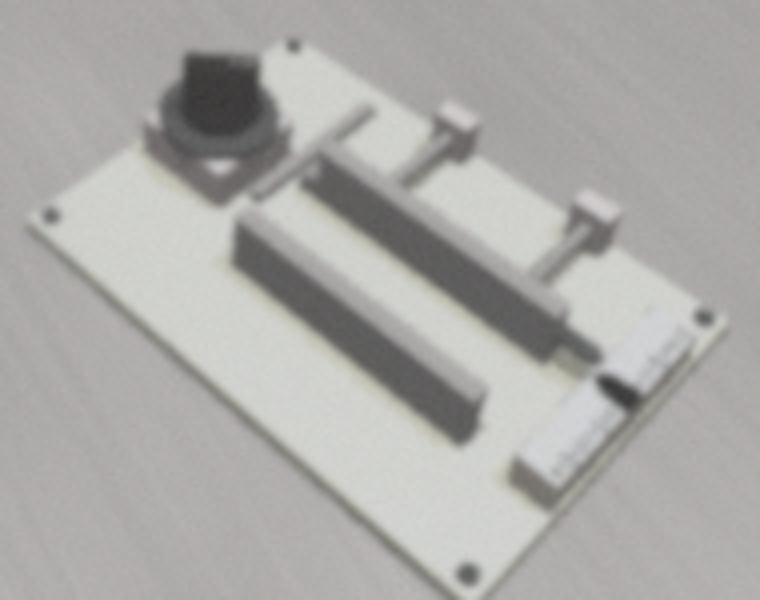

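```bash
cat >> h.py <<'E'
def Z(uv,f,off): return (np.array(uv,float)+.5)/f-.5+np.array(off)
E
python3 - <<'E'
from h import *
import pickle
from scipy.optimize import least_squares
t=pickle.load(open('top0.pkl','rb'));s=pickle.load(open('scene0.pkl','rb'))
# order: (+x,+y),(+x,-y),(-x,+y),(-x,-y)
ht=Z([(64,187),(548,58),(147,533),(638,402)],5,(155,155))
hs=Z([(468,573),(51,215),(704,317),(294,46)],4,(290,220))
sg=np.array([(1,1),(1,-1),(-1,1),(-1,-1)])
def pts(p):
    d=p[3]; l=np.c_[sg[:,0]*(.11-d),-.01+sg[:,1]*(.15-d),np.full(4,.012)]
    return l@R.from_euler('z',p[2]).as_matrix().T+[p[0],p[1],0]
x0=[.5,.1,.2,.015]
for which in ['t','s','ts']:
    def f(p):
        o=[]
        if 't' in which:o.append(proj(t,pts(p))-ht)
        if 's' in which:o.append(proj(s,pts(p))-hs)
        return np.concatenate(o).ravel()
    q=least_squares(f,x0); print(which,q.x,np.degrees(q.x[2]),np.round(q.fun,2))
p=q.x
Rz=R.from_euler('z',p[2]).as_matrix(); o=np.array([p[0],p[1],0])
print('knob',o+Rz@[0,-.12,.079])
for c,off,f,tip,mk,n in [(t,(155,155),5,(140,381),(115,377),'t'),(s,(290,220),4,(602,357),(600,382),'s')]:
    for h,uv in [(.032,tip),(.036,mk)]:
        print(n,((ray(c,Z(uv,f,off),h)-o)@Rz)*1e3)
# point cloud height in station
for c,n in[(t,'t'),(s,'s')]:
    w=(cloud(c)-o)@Rz*1e3
    m=(abs(w[...,0])<100)&(w[...,1]>-150)&(w[...,1]<100)&(abs(w[...,2]-12)<6)
    print(n,'bed z',np.median(w[m],0), m.sum())
    m=(abs(w[...,0])<30)&(abs(w[...,1]+120)<30)&(w[...,2]>82)&(w[...,2]<110)
    q=w[m]; print('knobtop',len(q),q.mean(0)); 
    xy=q[:,:2]-q[:,:2].mean(0); U,S,V=np.linalg.svd(xy,full_matrices=False); print(V[0],S/np.sqrt(len(q)))
E
```

```text
t [0.51505173 0.19680566 0.24537123 0.00999898] 14.058735984499217 [-0.09 -0.18 -0.02  0.07  0.2   0.09 -0.09  0.02]
s [0.5130664  0.1950115  0.24451319 0.00998966] 14.009573883315944 [-0.02  0.05  0.04  0.06 -0.05 -0.04  0.05 -0.07]
ts [0.51399856 0.19585109 0.2452048  0.01017847] 14.0492001893908 [ 0.33  0.23  0.28  0.52  0.58  0.38  0.17  0.36 -0.09  0.54 -0.06  0.52
 -0.21  0.39 -0.12  0.33]
knob [0.54312916 0.07944058 0.079     ]
t [[-17.5135055  109.19494347  32.        ]]
t [[-12.22818866 120.61935374  36.        ]]
s [[-26.54839796 111.98645824  32.        ]]
s [[-10.65406051 120.1050315   36.        ]]
t bed z [  3.13886678 -18.02782598  13.11865656] 4765
knobtop 81 [   0.65124697 -119.01410568   87.12312322]
[-0.65819534  0.75284719] [11.68069186  3.94332832]
s bed z [33.56107715 -3.83301397 12.37726378] 5688
knobtop 102 [   2.43337741 -119.47146728   85.98334389]
[-0.66732987  0.74476228] [11.8590466   3.95553644]
```

```bash
cat >> h.py <<'E'
PT=(0.51505,0.19681,0.24537); PS=(0.51307,0.19501,0.24451); PM=(0.5140,0.19585,0.2449)
def toS(p,P): return (np.asarray(P)-[p[0],p[1],0])@R.from_euler('z',p[2]).as_matrix()
def toW(p,P): return np.asarray(P)@R.from_euler('z',p[2]).as_matrix().T+[p[0],p[1],0]
E
python3 - <<'E'
from h import *
import pickle
t=pickle.load(open('top0.pkl','rb'));s=pickle.load(open('scene0.pkl','rb'))
a=cv2.resize(t['img'][215:245,165:195],None,fx=13,fy=13,interpolation=cv2.INTER_CUBIC)
b=cv2.resize(s['img'][295:325,425:455],None,fx=13,fy=13,interpolation=cv2.INTER_CUBIC)
o=np.hstack([np.clip(a*1.5,0,255).astype(np.uint8),b])
for k in range(30):
    if k%5==0:
        cv2.putText(o,str(165+k),(k*13,10),0,.35,(0,0,255));cv2.putText(o,str(425+k),(390+k*13,10),0,.35,(0,0,255))
        cv2.putText(o,str(215+k),(0,k*13+8),0,.35,(0,0,255));cv2.putText(o,str(295+k),(390,k*13+8),0,.35,(0,0,255))
cv2.imwrite('pics/mk.png',o)
E
```

```text
(no output)
```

View pics/mk.png

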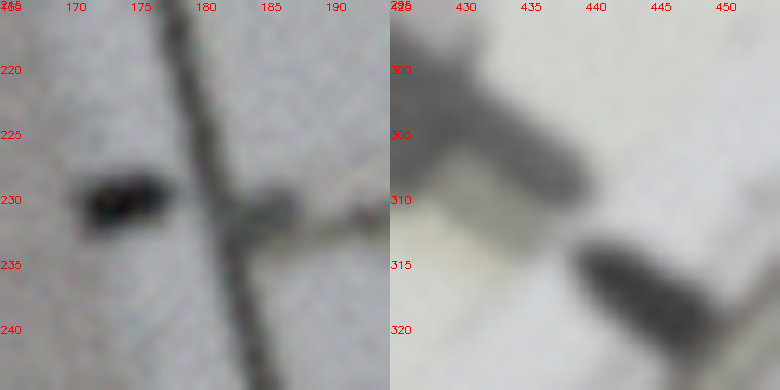

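```bash
cat > meas.py <<'E'
from h import *
def cen(c,box,thr):
    u0,v0,u1,v1=box; g=c['img'][v0:v1,u0:u1].astype(float).mean(-1); w=np.clip(thr-g,0,None)
    v,u=np.mgrid[v0:v1,u0:u1]; return np.array([(w*u).sum()/w.sum(),(w*v).sum()/w.sum()]),w
def rayS(c,p,uv):
    a=ray(c,uv,0.0)[0];b=ray(c,uv,0.1)[0]; return toS(p,a),toS(p,b)
def tri(c1,p1,uv1,c2,p2,uv2):
    a1,b1=rayS(c1,p1,uv1);a2,b2=rayS(c2,p2,uv2); d1=b1-a1;d2=b2-a2
    s,_,_,_=np.linalg.lstsq(np.c_[d1,-d2],a2-a1,rcond=None); P1=a1+s[0]*d1;P2=a2+s[1]*d2
    return (P1+P2)/2*1e3,(P1-P2)*1e3
E
python3 - <<'E'
from meas import *
import pickle
t=pickle.load(open('top0.pkl','rb'));s=pickle.load(open('scene0.pkl','rb'))
g=t['img'].mean(-1)
print(g[224:238,168:190].astype(int))
g=s['img'].mean(-1)
print(g[298:324,428:452].astype(int))
E
```

```text
[[ 93  91  94 100 106 110 116 114 112 109  98  71  53  72 102 110 116 115
  116 117 111 115]
 [ 93  92  97 100  98 109 113 117 115 114  98  73  47  64  98 109 110 110
  113 114 116 114]
 [ 90  96  99 101  99 109 112 111 114 112 100  75  48  64  94 113 113 116
  116 114 114 109]
 [ 95  89 100  99 102  98  98  97  98 104 103  82  53  61  87 109 112 111
  111 110 107 108]
 [ 95  92  88  85  80  74  70  63  66  81  94  88  59  54  75 101 107 103
  102 104 104 105]
 [ 92  92  79  67  52  36  37  31  31  51  74  85  66  53  68  87  89  83
   80  86  97 104]
 [ 96  89  70  53  24  24  14  19  26  46  75  87  72  58  55  66  70  66
   60  70  90 102]
 [ 95  94  83  56  28  20  23  38  46  67  94  99  86  61  57  58  51  52
   57  64  83  92]
 [ 99  93  87  65  47  48  60  71  79  88 106 106  89  72  58  53  53  56
   56  66  78  80]
 [ 95  95  93  77  75  78  90 100 105 109 111 112  99  76  51  49  54  61
   71  73  80  79]
 [ 93  93  92  93  91  95 102 109 113 114 115 114 102  80  51  52  66  78
   77  83  89  95]
 [ 92  93  91  92  92 100 103 112 114 114 112 113 108  86  61  53  81  90
   
[... 2129 characters left out ...]
07 202 200 195 195 200 203 209 206 194 161 123  86  73  62  62  67
   71  88 108 136 163 171]
 [207 207 204 197 199 199 204 208 211 209 201 183 152 116  87  71  64  61
   67  67  76 108 133 139]
 [206 204 199 198 202 205 209 210 211 209 206 198 183 152 123  93  70  62
   64  62  68  87 106 118]
 [207 201 199 200 207 208 211 210 209 209 211 209 198 188 161 126  94  76
   63  62  71  85 102 120]
 [204 201 204 205 208 211 209 210 208 209 211 208 205 195 179 158 133 106
   80  74  82  97 117 137]
 [206 206 207 208 211 209 211 210 210 211 208 205 202 191 184 178 165 143
  110  95  97 110 129 150]
 [209 207 208 209 209 210 212 210 209 209 207 204 197 185 180 180 182 164
  132 111 112 130 142 146]]
```

```bash
python3 - <<'E'
from meas import *
import pickle
t=pickle.load(open('top0.pkl','rb'));s=pickle.load(open('scene0.pkl','rb'))
ct,_=cen(t,(169,226,179,236),75); cs,_=cen(s,(436,310,454,326),125)
print(ct,cs,tri(t,PT,ct,s,PS,cs))
for h in(.036,.038,.040,.042): print(h,toS(PT,ray(t,ct,h))*1e3,toS(PS,ray(s,cs,h))*1e3)
wt=toS(PT,cloud(t))*1e3; ws=toS(PS,cloud(s))*1e3
for w,n in[(wt,'t'),(ws,'s')]:
    m=(w[...,1]>118)&(w[...,1]<134)&(w[...,0]>-60)&(w[...,0]<60)
    print(n,'scale z',np.percentile(w[m][:,2],[10,50,90]))
print(ws[300:312:2,430:442:2,:].round(0).tolist()[3:5])
print('clip z', ws[314:319,439:446,2].round(0))
# profile of guide top in station x at z 52, y slices: resample top image
for c,p,n in[(t,PT,'t'),(s,PS,'s')]:
    xs=np.arange(-45,70,1.5)
    acc=[]
    for y in range(-40,70,5):
        P=toW(p,np.c_[xs*1e-3,np.full(len(xs),y*1e-3),np.full(len(xs),.052)])
        uv=proj(c,P).astype(np.float32)
        acc.append(cv2.remap(c['img'].mean(-1).astype(np.float32),uv[:,0].reshape(1,-1),uv[:,1].reshape(1,-1),cv2.INTER_LINEAR)[0])
    a=np.mean(acc,0); print(n,[(float(x),int(v)) for x,v in zip(xs,a)])
E
```

```text
[173.92793129 230.15608663] [444.83299361 317.97146351] (array([-11.48620118, 130.35093364,  35.35282139]), array([ 0.54282696, -0.85243667, -0.21877156]))
0.036 [[-11.28686541 129.68464998  36.        ]] [[-11.3559931  130.89488182  36.        ]]
0.038 [[-11.47740493 129.05003028  38.        ]] [[ -9.86240101 131.33270782  38.        ]]
0.04 [[-11.66794444 128.41541059  40.        ]] [[ -8.36880892 131.77053382  40.        ]]
0.042 [[-11.85848396 127.78079089  42.        ]] [[ -6.87521683 132.20835982  42.        ]]
t scale z [33.39147461 37.36081835 40.70112843]
s scale z [17.88176364 36.26662578 38.28722158]
[[[-15.0, 96.0, 35.0], [-16.0, 99.0, 38.0], [-18.0, 102.0, 37.0], [-21.0, 105.0, 38.0], [-23.0, 108.0, 39.0], [-48.0, 103.0, 10.0]], [[-29.0, 92.0, 10.0], [-31.0, 95.0, 12.0], [-15.0, 105.0, 37.0], [-18.0, 107.0, 37.0], [-20.0, 110.0, 38.0], [-43.0, 106.0, 12.0]]]
clip z [[39. 40. 41. 40. 39. 39. 35.]
 [39. 41. 38. 40. 38. 39. 40.]
 [41. 40. 39. 38. 41. 39. 41.]
 [38. 40. 41. 41. 38. 38. 39.]
 [35. 36. 38. 39. 40. 39. 40.]]
t [(-45.0, 107), (-43.5, 107), (-42.0, 106), (-40.5, 
[... 1247 characters left out ...]
-13.5, 131), (-12.0, 115), (-10.5, 104), (-9.0, 97), (-7.5, 95), (-6.0, 94), (-4.5, 93), (-3.0, 93), (-1.5, 93), (0.0, 93), (1.5, 93), (3.0, 93), (4.5, 93), (6.0, 93), (7.5, 93), (9.0, 96), (10.5, 102), (12.0, 116), (13.5, 136), (15.0, 158), (16.5, 175), (18.0, 186), (19.5, 193), (21.0, 198), (22.5, 202), (24.0, 205), (25.5, 206), (27.0, 206), (28.5, 206), (30.0, 207), (31.5, 207), (33.0, 207), (34.5, 206), (36.0, 206), (37.5, 204), (39.0, 200), (40.5, 193), (42.0, 184), (43.5, 177), (45.0, 171), (46.5, 168), (48.0, 166), (49.5, 163), (51.0, 156), (52.5, 144), (54.0, 126), (55.5, 110), (57.0, 99), (58.5, 94), (60.0, 93), (61.5, 93), (63.0, 93), (64.5, 93), (66.0, 93), (67.5, 92), (69.0, 93)]
```

```bash
cat >> h.py <<'E'
def down(a): # tool down, tool x at world azimuth a (deg)
    a=np.radians(a); x=np.array([np.cos(a),np.sin(a),0]); z=np.array([0,0,-1.]); return R.from_matrix(np.c_[x,np.cross(z,x),z])
def rel(pos,rot):
    s=r.read_state(); R0=R.from_quat(s['eef_rot']); d=R0.inv().apply(np.array(pos)-s['ee_pos'])*1e3
    rv=np.degrees((R0.inv()*rot).as_rotvec()); return d,rv
def plan(pos,rot,maxd=60,maxa=10):
    d,rv=rel(pos,rot); n=int(np.ceil(max(np.linalg.norm(d)/maxd,np.linalg.norm(rv)/maxa)))
    print('total',d.round(1),rv.round(1),'rows',n)
    for k in range(1,n+1): print(k,(d*k/n).round(0),(rv*k/n).round(1))
def st():
    s=r.read_state(); x=R.from_quat(s['eef_rot']).as_matrix()
    print('t',round(s['time'],2),'pos',s['ee_pos'].round(4),'xaz',round(np.degrees(np.arctan2(x[1,0],x[0,0])),2),'z',x[:,2].round(3),'F',s['ft_force'].round(2),'T',s['torque'].round(3),'w',round(s['width'],4),'q',s['joint_positions'].round(2))
E
python3 - <<'E'
from h import *
k=toW(PM,[0,-.12,.2]); print(k)
plan(k,down(55.6))
E
```

```text
[0.54309512 0.07943061 0.2       ]
total [-513.1 -537.4   30.5] [-1.000e-01  0.000e+00 -1.256e+02] rows 13
1 [-39. -41.   2.] [-0.   0.  -9.7]
2 [-79. -83.   5.] [ -0.    0.  -19.3]
3 [-118. -124.    7.] [ -0.   0. -29.]
4 [-158. -165.    9.] [ -0.    0.  -38.6]
5 [-197. -207.   12.] [ -0.    0.  -48.3]
6 [-237. -248.   14.] [ -0.    0.  -57.9]
7 [-276. -289.   16.] [ -0.    0.  -67.6]
8 [-316. -331.   19.] [ -0.    0.  -77.3]
9 [-355. -372.   21.] [ -0.1   0.  -86.9]
10 [-395. -413.   23.] [ -0.1   0.  -96.6]
11 [-434. -455.   26.] [-1.000e-01  0.000e+00 -1.062e+02]
12 [-474. -496.   28.] [-1.000e-01  0.000e+00 -1.159e+02]
13 [-513. -537.   30.] [-1.000e-01  0.000e+00 -1.256e+02]
```

Call:
apply_moves --increments '[{"grip":0,"xyz":[-39,-41,-12],"rotation":[0,0,-9.7]},{"grip":0,"xyz":[-79,-83,-25],"rotation":[0,0,-19.3]},{"grip":0,"xyz":[-118,-124,-30],"rotation":[0,0,-29]},{"grip":0,"xyz":[-158,-165,-30],"rotation":[0,0,-38.6]},{"grip":0,"xyz":[-197,-207,-30],"rotation":[0,0,-48.3]}]' --squeeze 40

```text
time: 0.72
ee_pos: [0.3414, -0.329, 0.26]
eef_rot: [0.983, -0.185, -0.0, -0.0]
ft_force: [1.4, 0.0, -0.4]
width: 0.0872
```

```bash
python3 - <<'E'
from h import *
st(); plan(toW(PM,[0,-.12,.2]),down(55.6))
E
```

```text
t 0.72 pos [ 0.3414 -0.329   0.26  ] xaz -21.34 z [-0.001  0.001 -1.   ] F [ 1.37  0.   -0.39] T [-0.042 -0.098 -0.049] w 0.0872 q [ 1.    0.   -0.33  1.78  0.    1.36  0.3 ]
total [  39.2 -453.8   60.2] [ -0.1   0.  -76.9] rows 8
1 [  5. -57.   8.] [-0.   0.  -9.6]
2 [  10. -113.   15.] [ -0.    0.  -19.2]
3 [  15. -170.   23.] [ -0.    0.  -28.9]
4 [  20. -227.   30.] [ -0.    0.  -38.5]
5 [  25. -284.   38.] [ -0.    0.  -48.1]
6 [  29. -340.   45.] [ -0.1   0.  -57.7]
7 [  34. -397.   53.] [ -0.1   0.  -67.3]
8 [  39. -454.   60.] [ -0.1   0.  -76.9]
```

Call:
apply_moves --increments '[{"grip":0,"xyz":[5,-57,0],"rotation":[0,0,-9.6]},{"grip":0,"xyz":[10,-113,0],"rotation":[0,0,-19.2]},{"grip":0,"xyz":[15,-170,5],"rotation":[0,0,-28.9]},{"grip":0,"xyz":[20,-227,10],"rotation":[0,0,-38.5]},{"grip":0,"xyz":[25,-284,20],"rotation":[0,0,-48.1]}]'

```text
time: 1.35
ee_pos: [0.4687, -0.072, 0.2402]
eef_rot: [0.972, 0.234, 0.0, -0.0]
ft_force: [1.6, 0.3, -0.4]
width: 0.0873
```

```bash
python3 - <<'E'
from h import *
st(); plan(toW(PM,[0,-.12,.15]),down(55.6))
E
```

```text
t 1.35 pos [ 0.4687 -0.072   0.2402] xaz 27.05 z [ 0.  0. -1.] F [ 1.64  0.28 -0.38] T [-0.043 -0.125 -0.006] w 0.0873 q [ 0.69  0.03 -0.64  1.8   0.02  1.32  0.52]
total [ 135.1 -101.    90.2] [ -0.   -0.  -28.6] rows 4
1 [ 34. -25.  23.] [-0.  -0.  -7.1]
2 [ 68. -50.  45.] [ -0.   -0.  -14.3]
3 [101. -76.  68.] [ -0.   -0.  -21.4]
4 [ 135. -101.   90.] [ -0.   -0.  -28.6]
```

Call:
apply_moves --increments '[{"grip":60,"xyz":[34,-25,15],"rotation":[0,0,-7.1]},{"grip":100,"xyz":[68,-50,35],"rotation":[0,0,-14.3]},{"grip":120,"xyz":[101,-76,60],"rotation":[0,0,-21.4]},{"grip":120,"xyz":[135,-101,90],"rotation":[0,0,-28.6]},{"grip":120,"xyz":[135,-101,90],"rotation":[0,0,-28.6]}]'

```text
time: 1.98
ee_pos: [0.5417, 0.0827, 0.1475]
eef_rot: [0.883, 0.47, -0.001, -0.002]
ft_force: [0.1, -0.8, 0.8]
width: 0.049
```

```bash
python3 - <<'E'
from h import *
import pickle
st(); plan(toW(PM,[0,-.12,.075]),down(55.6))
for n in ['scene','top']:
    c=viewer.camera(n); pickle.dump(c,open(f'{n}1.pkl','wb'))
    x,y=(330,200) if n=='scene' else (200,150)
    cv2.imwrite(f'pics/{n}1.png',cv2.resize(c['img'][y:y+150,x-60:x+140],None,fx=4,fy=4,interpolation=cv2.INTER_CUBIC))
E
```

```text
t 1.98 pos [0.5417 0.0827 0.1475] xaz 56.01 z [-0.005  0.003 -1.   ] F [ 0.14 -0.77  0.79] T [-0.01  -0.104  0.009] w 0.049 q [ 0.44  0.33 -0.79  1.74  0.24  1.18  0.56]
total [-1.9  3.4 72.5] [-0.3  0.   0.4] rows 2
1 [-1.  2. 36.] [-0.2  0.   0.2]
2 [-2.  3. 72.] [-0.3  0.   0.4]
```

View pics/scene1.png

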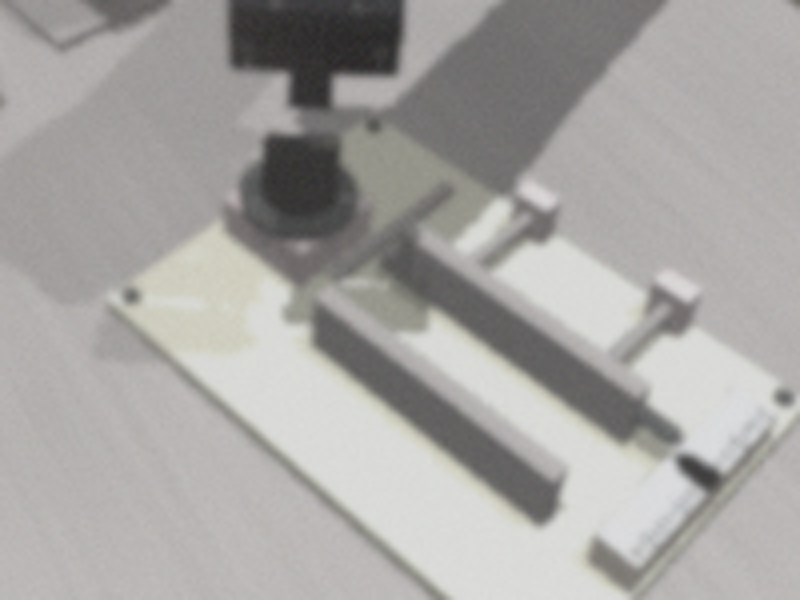

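Call:
apply_moves --increments '[{"grip":120,"xyz":[-2,3,25],"rotation":[-0.3,0,0]},{"grip":120,"xyz":[-2,3,50],"rotation":[-0.3,0,0]},{"grip":120,"xyz":[-2,3,65],"rotation":[-0.3,0,0]},{"grip":120,"xyz":[-2,3,72],"rotation":[-0.3,0,0]},{"grip":120,"xyz":[-2,3,72],"rotation":[-0.3,0,0]}]'

```text
time: 2.7
ee_pos: [0.544, 0.0759, 0.0781]
eef_rot: [0.885, 0.466, 0.001, 0.002]
ft_force: [-0.2, 1.0, 0.8]
width: 0.0461
```

```bash
python3 - <<'E'
from h import *
st(); plan(toW(PM,[0,-.12,.075]),down(55.6))
c=viewer.camera('scene')
cv2.imwrite(f'pics/s2.png',cv2.resize(c['img'][200:290,290:410],None,fx=5,fy=5,interpolation=cv2.INTER_CUBIC))
E
```

```text
t 2.7 pos [0.544  0.0759 0.0781] xaz 55.61 z [ 0.003 -0.002 -1.   ] F [-0.19  0.97  0.77] T [ 0.02  -0.165 -0.013] w 0.0461 q [ 0.41  0.41 -0.75  1.8   0.32  1.05  0.51]
total [ 2.4 -2.8  3.1] [0.2 0.  0. ] rows 1
1 [ 2. -3.  3.] [0.2 0.  0. ]
```

View pics/s2.png

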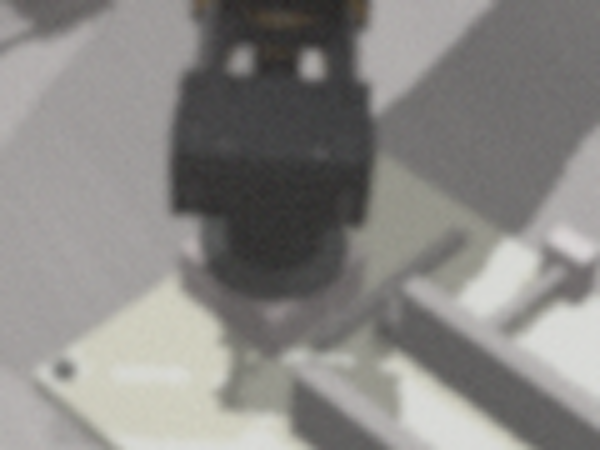

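Call:
apply_moves --increments '[{"grip":120,"xyz":[2,-3,3],"rotation":[0,0,0]},{"grip":120,"xyz":[2,-3,3],"rotation":[0,0,0]},{"grip":120,"xyz":[2,-3,3],"rotation":[0,0,0]}]'

```text
time: 3.12
ee_pos: [0.543, 0.0795, 0.0756]
eef_rot: [0.884, 0.467, 0.001, 0.002]
ft_force: [0.3, -0.2, -0.4]
width: 0.0463
```

```bash
python3 - <<'E'
from h import *
st(); plan(toW(PM,[0,-.12,.075]),down(55.6))
E
```

```text
t 3.12 pos [0.543  0.0795 0.0756] xaz 55.63 z [ 0.004 -0.002 -1.   ] F [ 0.29 -0.21 -0.4 ] T [ 0.051 -0.138 -0.011] w 0.0463 q [ 0.4   0.41 -0.75  1.81  0.32  1.05  0.5 ]
total [-0.   0.1  0.6] [ 0.3 -0.   0. ] rows 1
1 [-0.  0.  1.] [ 0.3 -0.   0. ]
```

Positioned. Close on the bar.

Call:
apply_moves --increments '[{"grip":200,"xyz":[0,0,0],"rotation":[0,0,0]},{"grip":225,"xyz":[0,0,0],"rotation":[0,0,0]},{"grip":225,"xyz":[0,0,0],"rotation":[0,0,0]},{"grip":225,"xyz":[0,0,0],"rotation":[0,0,0]},{"grip":225,"xyz":[0,0,0],"rotation":[0,0,0]}]' --squeeze 40

```text
time: 3.75
ee_pos: [0.5434, 0.0801, 0.0757]
eef_rot: [0.884, 0.467, 0.002, 0.002]
ft_force: [2.5, 3.0, -3.2]
width: 0.0136
```

```bash
python3 - <<'E'
from h import *
st()
E
```

```text
t 3.75 pos [0.5434 0.0801 0.0757] xaz 55.65 z [ 0.005 -0.001 -1.   ] F [ 2.46  2.98 -3.18] T [ 0.662 -0.818 -0.057] w 0.0136 q [ 0.4   0.41 -0.75  1.81  0.32  1.05  0.5 ]
```

Call:
apply_moves --increments '[{"grip":225,"xyz":[0,0,0],"rotation":[0,0,9]},{"grip":225,"xyz":[0,0,0],"rotation":[0,0,18]},{"grip":225,"xyz":[0,0,0],"rotation":[0,0,27]},{"grip":225,"xyz":[0,0,0],"rotation":[0,0,36]},{"grip":225,"xyz":[0,0,0],"rotation":[0,0,45]}]'

```text
time: 4.38
ee_pos: [0.5432, 0.08, 0.0757]
eef_rot: [0.996, 0.09, 0.002, 0.001]
ft_force: [0.7, 0.7, 0.3]
width: 0.0139
```

```bash
python3 - <<'E'
from h import *
st()
E
```

```text
t 4.38 pos [0.5432 0.08   0.0757] xaz 10.37 z [ 0.005 -0.002 -1.   ] F [0.69 0.68 0.25] T [-0.023  0.032  0.146] w 0.0139 q [ 0.29  0.37 -0.61  1.81  0.25  1.03 -0.24]
```

Call:
apply_moves --increments '[{"grip":225,"xyz":[0,0,0],"rotation":[0,0,7]},{"grip":225,"xyz":[0,0,0],"rotation":[0,0,14]},{"grip":225,"xyz":[0,0,0],"rotation":[0,0,18]},{"grip":225,"xyz":[0,0,0],"rotation":[0,0,18]}]'

```text
time: 4.88
ee_pos: [0.5431, 0.08, 0.0757]
eef_rot: [0.998, -0.066, 0.002, 0.001]
ft_force: [0.8, 1.0, 1.2]
width: 0.0136
```

```bash
cat > look.py <<'E'
from meas import *
import pickle,sys
def prof(c,p,y0,y1,z,xs):
    acc=[]
    for y in range(y0,y1,4):
        uv=proj(c,toW(p,np.c_[xs*1e-3,np.full(len(xs),y*1e-3),np.full(len(xs),z*1e-3)])).astype(np.float32)
        acc.append(cv2.remap(c['img'].mean(-1).astype(np.float32),uv[:,0].reshape(1,-1),uv[:,1].reshape(1,-1),cv2.INTER_CUBIC)[0])
    return np.mean(acc,0)
def cross(xs,a,lo,hi,level,rising):
    m=(xs>=lo)&(xs<=hi); x=xs[m];v=a[m]-level
    i=[k for k in range(len(v)-1) if (v[k]<0<=v[k+1] if rising else v[k]>=0>v[k+1])]
    return [round(float(x[k]-v[k]*(x[k+1]-x[k])/(v[k+1]-v[k])),2) for k in i]
if __name__=='__main__':
    n=sys.argv[1]
    st(); t=viewer.camera('top');s=viewer.camera('scene')
    pickle.dump(t,open(f'top{n}.pkl','wb'));pickle.dump(s,open(f'scene{n}.pkl','wb'))
    xs=np.arange(-45,70,.5)
    a=prof(t,PT,0,70,52,xs); print('top fixed 40:',cross(xs,a,30,50,85,True),'moving -x edge',cross(xs,a,-40,5,85,True))
    a=prof(s,PS,0,70,52,xs); print('scene fixed 52:',cross(xs,a,45,65,130,False),'moving +x edge',cross(xs,a,-25,20,130,False))
    a=cv2.resize(t['img'][215:245,165:195],None,fx=13,fy=13,interpolation=cv2.INTER_CUBIC)
    b=cv2.resize(s['img'][295:325,425:455],None,fx=13,fy=13,interpolation=cv2.INTER_CUBIC)
    cv2.imwrite(f'pics/mk{n}.png',np.hstack([np.clip(a*1.5,0,255).astype(np.uint8),b]))
E
python3 look.py 3
```

```text
t 4.88 pos [0.5431 0.08   0.0757] xaz -7.6 z [ 0.004 -0.002 -1.   ] F [0.78 1.04 1.16] T [ 0.057 -0.028 -0.128] w 0.0136 q [ 0.25  0.36 -0.56  1.82  0.23  1.02 -0.53]
top fixed 40: [40.91] moving -x edge [-17.84]
scene fixed 52: [54.32] moving +x edge [-3.96]
```

View pics/mk3.png

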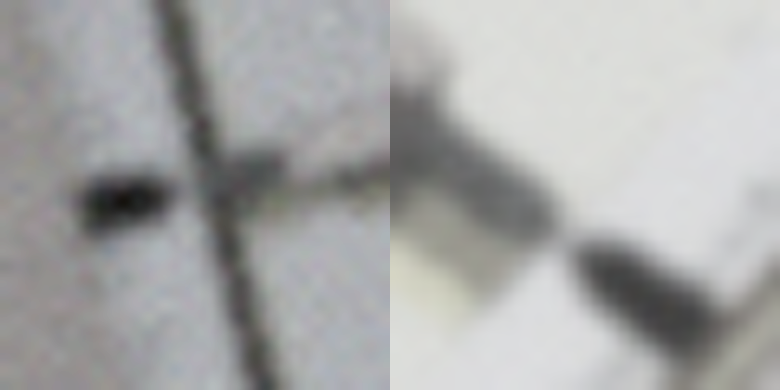

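```bash
cat > rect.py <<'E'
from look import *
import sys
n=sys.argv[1]; z=float(sys.argv[2])
o=[]
for nm,p in(('top',PT),('scene',PS)):
    c=pickle.load(open(f'{nm}{n}.pkl','rb'))
    ys=np.arange(85,140,.15); xs=np.arange(15,-40,-.15)
    X,Y=np.meshgrid(xs,ys,indexing='ij')
    uv=proj(c,toW(p,np.stack([X,Y,np.full_like(X,z)],-1).reshape(-1,3)*1e-3)).astype(np.float32).reshape(X.shape+(2,))
    im=cv2.remap(c['img'],uv[...,0],uv[...,1],cv2.INTER_CUBIC)
    if nm=='top': im=np.clip(im*1.6,0,255).astype(np.uint8)
    for k in range(-35,15,5):
        v=int((15-k)/.15); cv2.line(im,(0,v),(8,v),(0,0,255),1); cv2.putText(im,str(k),(10,v+4),0,.35,(0,0,255))
    for k in range(90,140,10): cv2.putText(im,str(k),(int((k-85)/.15),10),0,.35,(255,0,0))
    o.append(im)
    g=cv2.cvtColor(im,cv2.COLOR_BGR2GRAY).astype(float)
    for y in range(96,136,2):
        pr=prof(c,p,y,y+1,z,np.arange(-35,10,1.)); print(nm,y,pr[5:40].astype(int))
cv2.imwrite(f'pics/rc{n}.png',np.hstack(o))
E
python3 rect.py 3 38
```

```text
top 96 [117 115 112 109 106 101  98  93  87  83  78  75  73  71  69  67  65  62
  61  65  71  80  89  96 103 110 114 117 118 117 116 116 116 116 117]
top 98 [117 115 112 108 105 100  95  90  84  80  77  74  70  67  63  60  59  57
  56  59  66  74  84  93 100 108 113 114 116 118 118 119 118 118 117]
top 100 [115 113 112 109 105 101  95  90  86  81  78  75  69  64  60  56  54  53
  53  56  62  70  79  90  98 105 111 112 113 115 116 116 117 117 117]
top 102 [113 111 110 108 104 100  96  89  83  76  70  66  61  58  57  54  52  52
  54  55  60  68  77  87  97 102 107 110 110 111 112 112 114 115 115]
top 104 [108 108 107 104  99  96  93  87  79  71  64  62  61  58  55  53  52  54
  56  58  60  67  75  83  93  98 102 104 104 102 102 103 104 106 106]
top 106 [92 90 88 84 81 80 81 79 73 66 60 57 56 54 52 51 52 53 55 58 60 64 69 73
 78 81 81 83 83 82 83 85 87 89 89]
top 108 [70 66 61 58 56 57 57 57 56 54 52 49 47 45 46 49 53 55 55 56 56 55 56 57
 58 58 58 59 58 55 54 58 64 69 70]
top 110 [57 52 49 46 46 47 48 50 50 51 52 52 50 48 48 52 56 58 59 59 58 58 57 54
 49 45 45 48 50 49 50 53 56 56 55]
[... 4100 characters left out ...]
69 146 122 100  82
  73  69  66  68  73  82  95 116 142 163 183 202 213 217 219 219 219]
scene 128 [219 219 219 219 219 219 218 218 217 216 213 200 185 170 147 119 101  86
  73  66  64  65  69  76  92 116 136 159 182 199 210 216 218 218 217]
scene 130 [214 215 215 214 215 216 216 217 217 214 208 197 180 159 139 116  96  84
  74  67  65  67  71  75  88 112 133 153 176 194 204 211 214 214 214]
scene 132 [207 206 204 204 206 207 209 209 208 205 197 183 170 151 126 108  93  78
  70  66  64  64  66  72  85 102 126 147 167 181 193 199 201 201 202]
scene 134 [200 198 197 197 199 201 203 202 200 196 188 174 156 139 115  95  85  76
  68  66  66  67  67  70  84 100 120 145 166 177 186 192 193 192 193]
```

View pics/rc3.png

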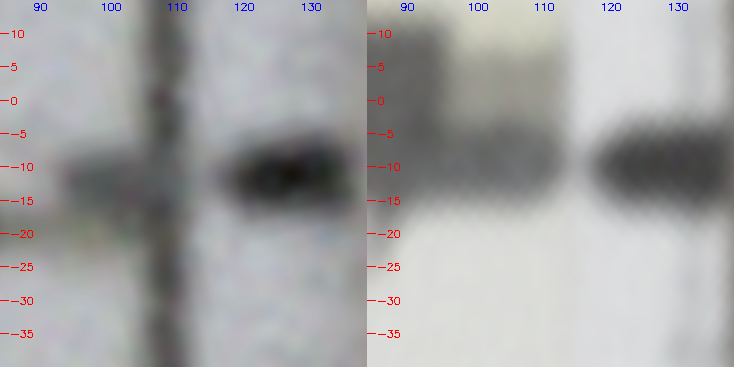

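Call:
apply_moves --increments '[{"grip":225,"xyz":[0,0,0],"rotation":[0,0,4]},{"grip":225,"xyz":[0,0,0],"rotation":[0,0,6.5]},{"grip":225,"xyz":[0,0,0],"rotation":[0,0,6.5]}]'

```text
time: 5.35
ee_pos: [0.543, 0.08, 0.0757]
eef_rot: [0.993, -0.122, 0.002, 0.001]
ft_force: [1.0, 1.2, 0.5]
width: 0.0137
```

```bash
python3 look.py 4; python3 rect.py 4 38 | egrep "(top|scene) (104|106|112|114|118|120|124|128) " -A1
```

```text
t 5.35 pos [0.543  0.08   0.0757] xaz -13.96 z [ 0.004 -0.002 -1.   ] F [1.03 1.23 0.52] T [ 0.104  0.021 -0.024] w 0.0137 q [ 0.23  0.36 -0.54  1.82  0.22  1.02 -0.64]
top fixed 40: [40.81] moving -x edge [-16.91]
scene fixed 52: [54.33] moving +x edge [-3.05]
top 104 [108 106 107 106 104 102  99  92  84  77  70  67  64  61  59  59  56  55
  55  56  59  65  71  76  85  92  97  99  98  96  97  99 103 106 108]
top 106 [89 87 86 86 86 84 82 76 70 65 61 57 54 53 54 56 57 56 57 59 61 63 66 68
 71 74 75 77 78 79 83 85 87 89 90]
--
top 112 [62 60 63 66 68 71 74 75 76 74 74 73 71 69 66 65 66 67 69 72 74 76 76 73
 68 63 61 65 68 70 72 71 71 71 69]
top 114 [90 88 89 90 90 92 93 93 93 92 91 92 91 87 83 80 79 80 80 80 81 82 83 86
 87 89 90 92 94 94 94 95 94 94 94]
--
top 118 [115 115 115 114 114 115 116 117 117 118 117 113 110 105  97  90  81  73
  66  66  73  83  93 100 105 111 113 114 115 115 115 115 115 114 113]
top 120 [118 118 118 119 120 120 120 120 118 116 112 106 100  94  84  74  65  57
  52  52  58  67  77  90  98 107 113 114 116 117 117 116 115 114 114]
--
top 124 [116 117 117 117 117
[... 815 characters left out ...]
0 192 178
 167 156 144 138 137 141 145 153 163 169 172 175 175 171 170 169 166]
--
scene 118 [219 219 218 218 218 218 217 217 217 217 217 217 213 209 204 194 182 173
 163 153 151 153 161 175 188 199 209 214 216 218 217 217 216 215 216]
scene 120 [220 220 220 220 220 219 220 220 220 220 218 216 211 201 188 174 156 139
 126 116 110 112 125 146 163 180 199 211 214 217 219 220 219 219 219]
--
scene 124 [219 219 220 221 220 220 219 220 220 217 214 207 191 173 156 132 106  90
  80  70  66  69  80  90 105 130 154 173 191 208 215 218 220 221 221]
--
scene 128 [219 219 219 219 220 220 220 219 218 216 212 199 184 170 148 121 101  84
  70  65  64  65  69  76  91 114 135 160 184 199 209 216 218 219 219]
```

View pics/rc4.png

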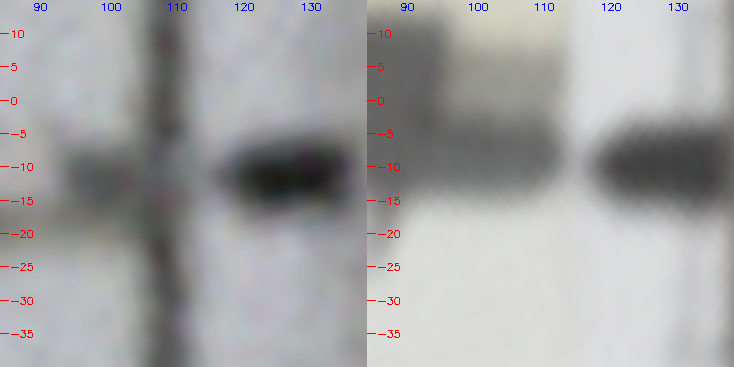

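Call:
apply_moves --increments '[{"grip":180,"xyz":[0,0,0],"rotation":[0,0,0]},{"grip":120,"xyz":[0,0,0],"rotation":[0,0,0]},{"grip":120,"xyz":[0,0,-15],"rotation":[0,0,0]},{"grip":120,"xyz":[0,0,-60],"rotation":[0,0,0]},{"grip":80,"xyz":[0,0,-115],"rotation":[0,0,0]}]'

```text
time: 6.08
ee_pos: [0.542, 0.0802, 0.1924]
eef_rot: [0.993, -0.121, 0.002, 0.001]
ft_force: [1.1, -0.2, 1.1]
width: 0.0496
```

```bash
python3 look.py 5; python3 - <<'E'
from look import *
t=pickle.load(open('top5.pkl','rb'));s=pickle.load(open('scene5.pkl','rb'))
a=cv2.resize(t['img'][140:260,330:480],None,fx=5,fy=5,interpolation=cv2.INTER_CUBIC); cv2.imwrite('pics/ct.png',np.clip(a*1.5,0,255).astype(np.uint8))
b=cv2.resize(s['img'][125:225,225:355],None,fx=6,fy=6,interpolation=cv2.INTER_CUBIC); cv2.imwrite('pics/cs.png',b)
E
```

```text
t 6.08 pos [0.542  0.0802 0.1924] xaz -13.92 z [ 0.003 -0.002 -1.   ] F [ 1.07 -0.23  1.07] T [-0.078 -0.19   0.03 ] w 0.0496 q [ 0.26  0.23 -0.57  1.7   0.13  1.25 -0.58]
top fixed 40: [] moving -x edge [-18.06]
scene fixed 52: [54.34] moving +x edge [-3.03]
```

View pics/ct.png

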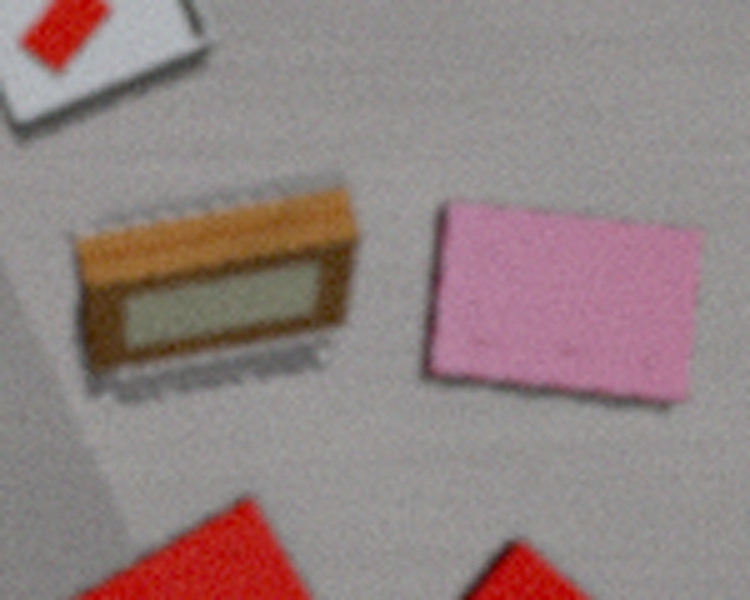

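View pics/cs.png

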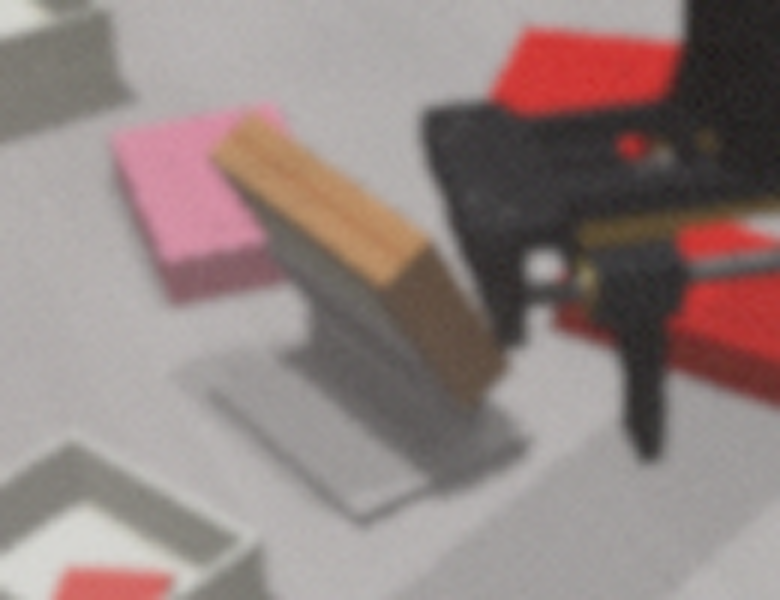

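```bash
python3 - <<'E'
from look import *
from scipy.optimize import least_squares
t=pickle.load(open('top5.pkl','rb'));s=pickle.load(open('scene5.pkl','rb'))
ut=Z([(78,238),(345,190),(357,232),(88,282),(95,368),(347,323)],5,(330,140))
lt=[(1,1,1),(1,-1,1),(-1,-1,1),(-1,1,1),(-1,1,0),(-1,-1,0)]
us=Z([(258,115),(215,155),(385,288),(432,240),(505,355)],6,(225,125))
ls=[(-1,-1,1),(1,-1,1),(1,1,1),(-1,1,1),(-1,1,0)]
def pts(p,l):
    L=np.array(l)*[.015,.07,.095]
    return R.from_euler('zy',[p[3],p[4]]).apply(L)+p[:3]
for wh in 't','s','ts':
    def f(p):
        o=[]
        if 't' in wh:o.append(proj(t,pts(p,lt)+[.001,.001,0])-ut)
        if 's' in wh:o.append(proj(s,pts(p,ls)-[.001,.001,0])-us)
        return np.concatenate(o).ravel()
    q=least_squares(f,[.5,-.2,.05,.2,.45]); p=q.x
    print(wh,p.round(4),'yaw,lean',np.degrees(p[3:]).round(2),np.round(q.fun,2))
    Rm=R.from_euler('zy',p[3:5]); print('mid',(p[:3]+Rm.apply([0,0,.0475])).round(4),'top',(p[:3]+Rm.apply([0,0,.095])).round(4))
E
```

```text
t [ 0.5337 -0.2191  0.0346  0.1892  0.4302] yaw,lean [10.84 24.65] [ 0.82 -0.79  0.23 -0.81  1.26  0.54  1.59  0.39 -1.76  0.51 -2.42  0.19]
mid [ 0.5535 -0.2191  0.0778] top [ 0.5733 -0.2191  0.121 ]
s [ 0.521  -0.2362  0.0337  0.1443  0.4393] yaw,lean [ 8.27 25.17] [ 0.98  0.79  0.33  1.07 -1.57 -1.85 -0.93 -1.61  1.42  1.91]
mid [ 0.5412 -0.2362  0.0767] top [ 0.5614 -0.2362  0.1197]
ts [ 0.5324 -0.2172  0.0461  0.1719  0.4168] yaw,lean [ 9.85 23.88] [ 0.39 -0.74  0.65 -0.14  1.5   1.45  0.98  0.66 -2.37  0.51 -2.31  0.81
 -0.54  0.78 -1.35  1.17 -1.47 -2.08 -0.66 -1.99  1.4   2.58]
mid [ 0.5516 -0.2172  0.0895] top [ 0.5708 -0.2172  0.1329]
```

```bash
python3 - <<'E'
from look import *
for n in('top','scene'):
    c=pickle.load(open(f'{n}0.pkl','rb')); w=cloud(c)
    m=(w[...,0]>.42)&(w[...,0]<.65)&(w[...,1]>-.33)&(w[...,1]<-.12)&(w[...,2]>.045)&(w[...,2]<.2)
    P=w[m]; col=c['img'][m].astype(float)
    print(n,len(P),P.min(0),P.max(0))
    # top points
    sat=col[:,2]-col[:,0]
    print('z pct',np.percentile(P[:,2],[5,25,50,75,95,99]))
    # bright orange = top face for both
    hi=(col[:,2]>(120 if n=='top' else 140))&(sat>50)
    Q=P[hi]; 
    if len(Q)>20:
        cc=Q.mean(0);U,S,V=np.linalg.svd(Q-cc); print('topface',len(Q),cc.round(4),'norm',V[2].round(3),'long',V[0].round(3),np.degrees(np.arctan2(-V[0][0],V[0][1])),S/np.sqrt(len(Q)))
        for k in (0,1): print('  extent',np.percentile((Q-cc)@V[k],[0,2,98,100]).round(4))
    print(np.percentile(col,[5,50,95],axis=0).round(0).tolist())
E
```

```text
top 1638 [ 0.50227908 -0.29221542  0.04916527] [ 0.59407688 -0.14340121  0.14697821]
z pct [0.05936833 0.08714277 0.12272266 0.13596731 0.14228449 0.14470446]
[[15.0, 35.0, 51.0], [35.0, 63.0, 74.0], [72.0, 78.0, 98.0]]
scene 1016 [ 0.50168824 -0.28145915  0.04537129] [ 0.594484   -0.14119869  0.14409852]
z pct [0.05635985 0.08129944 0.11734077 0.13488806 0.14144978 0.14299769]
topface 370 [ 0.5708 -0.2091  0.1356] norm [0.449 0.069 0.891] long [ 0.162 -0.987 -0.005] -170.6994334078348 [0.03990892 0.00803771 0.0013131 ]
  extent [-0.0659 -0.0634  0.069   0.0721]
  extent [-0.0142 -0.0129  0.0134  0.0153]
[[66.0, 77.0, 91.0], [88.0, 98.0, 112.0], [121.0, 139.0, 173.0]]
```

```bash
python3 - <<'E'
from look import *
from scipy.optimize import least_squares
# fit carton box to surface points of both clouds: faces top (z=.095), front (-x), and +x back, +y end
allP=[]
for n,sh in(('top',[.001,.001,0]),('scene',[-.001,-.001,0])):
    c=pickle.load(open(f'{n}0.pkl','rb')); w=cloud(c)-sh
    hsv=cv2.cvtColor(c['img'],cv2.COLOR_BGR2HSV)
    m=(w[...,0]>.42)&(w[...,0]<.65)&(w[...,1]>-.31)&(w[...,1]<-.12)&(w[...,2]>.08)&(w[...,2]<.2)
    m=cv2.erode(m.astype(np.uint8),np.ones((3,3)))>0
    print(n,m.sum()); allP.append(w[m])
def fit(P,x0):
    def f(p):
        L=R.from_euler('zy',[p[3],p[4]]).inv().apply(P-p[:3])-[0,0,.0475]
        q=np.abs(L)-[.015,.07,.0475]
        return np.linalg.norm(np.maximum(q,0),axis=1)+np.minimum(q.max(1),0)
    q=least_squares(f,x0,loss='soft_l1',f_scale=.002); return q.x,np.abs(f(q.x))
for P in allP+[np.vstack(allP)]:
    p,e=fit(P,[.529,-.218,.05,.16,.45]); Rm=R.from_euler('zy',p[3:5])
    print(p[:3].round(4),np.degrees(p[3:]).round(2),'res',np.percentile(e,[50,90]).round(4),'mid',(p[:3]+Rm.apply([0,0,.0475])).round(4),'top',(p[:3]+Rm.apply([0,0,.095])).round(4))
# overlay
for n,sh in(('top',[.001,.001,0]),('scene',[-.001,-.001,0])):
    c=pickle.load(open(f'{n}0.pkl','rb'))
    im=cv2.resize(c['img'],None,fx=5,fy=5,interpolation=cv2.INTER_CUBIC)
    C=np.array([(a,b,d) for a in(-.015,.015) for b in(-.07,.07) for d in(0,.095)])
    uv=((proj(c,Rm.apply(C)+p[:3]+sh)+.5)*5-.5)
    for i in range(8):
        for j in range(i):
            if (C[i]!=C[j]).sum()==1: cv2.line(im,tuple(uv[i].astype(int)),tuple(uv[j].astype(int)),(0,255,0),1)
    u0,v0=(uv.min(0)-60).astype(int); im=im[v0:v0+500,u0:u0+390]; cv2.imwrite(f'pics/ov_{n}.png',im)
a=cv2.imread('pics/ov_top.png');b=cv2.imread('pics/ov_scene.png'); cv2.imwrite('pics/ov.png',np.hstack([a,b]))
E
```

```text
top 1095
scene 574
[ 0.5302 -0.2195  0.0514] [ 8.75 25.36] res [0.0011 0.0039] mid [ 0.5506 -0.2195  0.0943] top [ 0.5709 -0.2195  0.1372]
[ 0.5377 -0.2144  0.0474] [ 9.42 18.93] res [0.0012 0.003 ] mid [ 0.5531 -0.2144  0.0924] top [ 0.5685 -0.2144  0.1373]
[ 0.5303 -0.2151  0.0509] [ 8.79 24.61] res [0.0012 0.0038] mid [ 0.5501 -0.2151  0.0941] top [ 0.5699 -0.2151  0.1373]
```

View pics/ov.png

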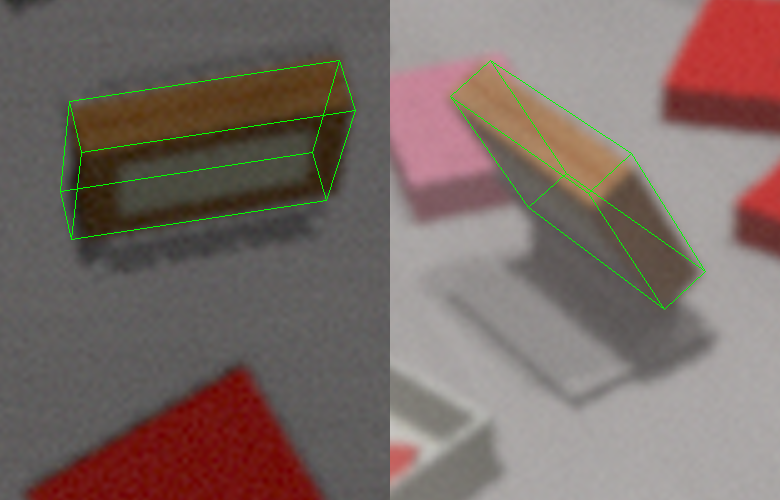

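```bash
cat >> h.py <<'E'
def crot(yaw,lean): # tool gripping carton with yaw, lean deg
    C=R.from_euler('zy',[yaw,lean],degrees=True).as_matrix(); return R.from_matrix(np.c_[C[:,0],-C[:,1],-C[:,2]])
E
python3 - <<'E'
from h import *
top=np.array([.5703,-.217,.1372]); zc=-crot(9,26).as_matrix()[:,2]; print(zc, top-.033*zc)
plan(top+.08*zc,crot(9,26))
E
```

```text
[ 4.38371147e-01 -6.93889390e-18  8.98794046e-01] [ 0.55583375 -0.217       0.1075398 ]
total [130.  275.1 -10.2] [ -1.1 -27.  -22.5] rows 6
1 [22. 46. -2.] [-0.2 -4.5 -3.8]
2 [43. 92. -3.] [-0.4 -9.  -7.5]
3 [ 65. 138.  -5.] [ -0.6 -13.5 -11.3]
4 [ 87. 183.  -7.] [ -0.7 -18.  -15. ]
5 [108. 229.  -8.] [ -0.9 -22.5 -18.8]
6 [130. 275. -10.] [ -1.1 -27.  -22.5]
```

```bash
sed -i "s/from_euler('zy',\[yaw,lean\]/from_euler('ZY',[yaw,lean]/" h.py; cat > cfit.py <<'E'
from look import *
from scipy.optimize import least_squares
allP=[]
for n,sh in(('top',[.001,.001,0]),('scene',[-.001,-.001,0])):
    c=pickle.load(open(f'{n}0.pkl','rb')); w=cloud(c)-sh
    m=(w[...,0]>.42)&(w[...,0]<.65)&(w[...,1]>-.31)&(w[...,1]<-.12)&(w[...,2]>.08)&(w[...,2]<.2)
    m=cv2.erode(m.astype(np.uint8),np.ones((3,3)))>0
    allP.append(w[m])
def fit(P,x0):
    def f(p):
        L=R.from_euler('ZY',[p[3],p[4]]).inv().apply(P-p[:3])-[0,0,.0475]
        q=np.abs(L)-[.015,.07,.0475]
        return np.linalg.norm(np.maximum(q,0),axis=1)+np.minimum(q.max(1),0)
    q=least_squares(f,x0,loss='soft_l1',f_scale=.002); return q.x,np.abs(f(q.x))
for P in allP+[np.vstack(allP)]:
    p,e=fit(P,[.529,-.218,.05,.16,.45]); Rm=R.from_euler('ZY',p[3:5])
    print(p[:3].round(4),np.degrees(p[3:]).round(2),'res',np.percentile(e,[50,90]).round(4),'mid',(p[:3]+Rm.apply([0,0,.0475])).round(4),'top',(p[:3]+Rm.apply([0,0,.095])).round(4))
for n,sh in(('top',[.001,.001,0]),('scene',[-.001,-.001,0])):
    c=pickle.load(open(f'{n}0.pkl','rb'))
    im=cv2.resize(c['img'],None,fx=5,fy=5,interpolation=cv2.INTER_CUBIC)
    C=np.array([(a,b,d) for a in(-.015,.015) for b in(-.07,.07) for d in(0,.095)])
    uv=((proj(c,Rm.apply(C)+p[:3]+sh)+.5)*5-.5)
    for i in range(8):
        for j in range(i):
            if (C[i]!=C[j]).sum()==1: cv2.line(im,tuple(uv[i].astype(int)),tuple(uv[j].astype(int)),(0,255,0),1)
    u0,v0=(uv.min(0)-60).astype(int); im=im[v0:v0+500,u0:u0+390]; cv2.imwrite(f'pics/ov_{n}.png',im)
a=cv2.imread('pics/ov_top.png');b=cv2.imread('pics/ov_scene.png'); cv2.imwrite('pics/ov2.png',np.hstack([a,b]))
E
python3 cfit.py
```

```text
[ 0.529  -0.2191  0.0515] [ 9.75 26.  ] res [0.0008 0.0021] mid [ 0.5496 -0.2155  0.0942] top [ 0.5701 -0.212   0.1369]
[ 0.5305 -0.2193  0.0509] [ 9.66 25.36] res [0.0006 0.0018] mid [ 0.5506 -0.2159  0.0939] top [ 0.5706 -0.2125  0.1368]
[ 0.5292 -0.2195  0.0515] [ 9.68 26.07] res [0.0008 0.002 ] mid [ 0.5498 -0.216   0.0942] top [ 0.5703 -0.2125  0.1369]
```

View pics/ov2.png

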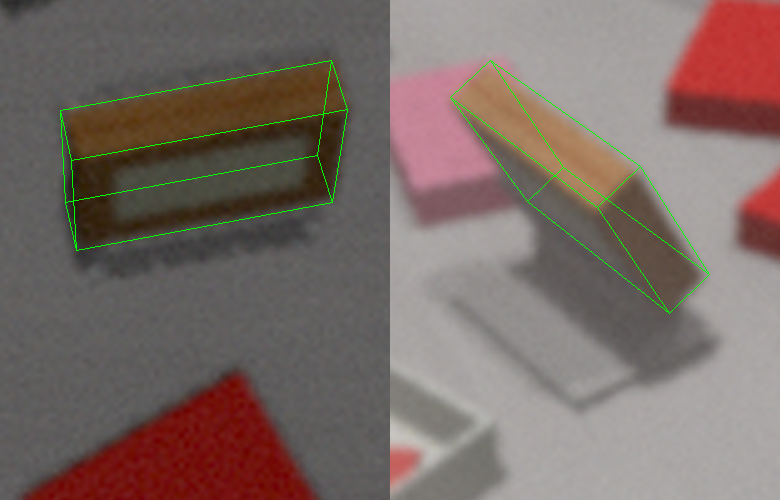

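```bash
python3 - <<'E'
from h import *
top=np.array([.5703,-.2125,.1369]); zc=-crot(9.7,26).as_matrix()[:,2]; print(zc, top-.033*zc)
plan(top+.08*zc,crot(9.7,26))
E
```

```text
[0.43210396 0.07386088 0.89879405] [ 0.55604057 -0.21493741  0.1072398 ]
total [127.  265.1  -9.9] [ -5.4 -26.5 -23.2] rows 5
1 [25. 53. -2.] [-1.1 -5.3 -4.6]
2 [ 51. 106.  -4.] [ -2.1 -10.6  -9.3]
3 [ 76. 159.  -6.] [ -3.2 -15.9 -13.9]
4 [102. 212.  -8.] [ -4.3 -21.2 -18.6]
5 [127. 265. -10.] [ -5.4 -26.5 -23.2]
```

Call:
apply_moves --increments '[{"grip":60,"xyz":[25,50,-35],"rotation":[-1.1,-5.3,-4.6]},{"grip":50,"xyz":[51,100,-50],"rotation":[-2.1,-10.6,-9.3]},{"grip":50,"xyz":[76,155,-50],"rotation":[-3.2,-15.9,-13.9]},{"grip":50,"xyz":[102,210,-40],"rotation":[-4.3,-21.2,-18.6]},{"grip":50,"xyz":[127,265,-25],"rotation":[-5.4,-26.5,-23.2]}]'

```text
time: 6.8
ee_pos: [0.605, -0.2088, 0.225]
eef_rot: [0.971, 0.083, -0.225, 0.019]
ft_force: [1.4, -0.5, 0.0]
width: 0.07
```

```bash
python3 - <<'E'
from h import *
top=np.array([.5703,-.2125,.1369]); zc=-crot(9.7,26).as_matrix()[:,2]
st(); plan(top+.05*zc,crot(9.7,26))
E
```

```text
t 6.8 pos [ 0.605  -0.2088  0.225 ] xaz 9.76 z [-0.434 -0.075 -0.898] F [ 1.45 -0.54  0.02] T [ 0.087 -0.664  0.036] w 0.07 q [ 0.39  0.73 -0.41  0.99  0.38  1.91  0.23]
total [ 7.4 -2.3 44.4] [0.  0.1 0.1] rows 1
1 [ 7. -2. 44.] [0.  0.1 0.1]
```

Call:
apply_moves --increments '[{"grip":50,"xyz":[7,-2,22],"rotation":[0,0,0]},{"grip":50,"xyz":[7,-2,44],"rotation":[0,0,0]},{"grip":50,"xyz":[7,-2,44],"rotation":[0,0,0]}]'

```text
time: 7.18
ee_pos: [0.5909, -0.2094, 0.1816]
eef_rot: [0.97, 0.083, -0.226, 0.019]
ft_force: [-0.8, -0.1, -0.7]
width: 0.07
```

```bash
python3 - <<'E'
from h import *
top=np.array([.5703,-.2125,.1369]); zc=-crot(9.7,26).as_matrix()[:,2]
st(); plan(top-.033*zc,crot(9.7,26))
c=viewer.camera('scene'); cv2.imwrite('pics/g1.png',cv2.resize(c['img'][75:225,205:355],None,fx=4,fy=4,interpolation=cv2.INTER_CUBIC))
E
```

```text
t 7.17 pos [ 0.5909 -0.2094  0.1816] xaz 9.77 z [-0.436 -0.074 -0.897] F [-0.77 -0.09 -0.67] T [ 0.074 -0.618 -0.006] w 0.07 q [ 0.42  0.73 -0.42  1.1   0.37  1.82  0.21]
total [ 1.2 -0.4 82.3] [-0.   0.2  0.1] rows 2
1 [ 1. -0. 41.] [-0.   0.1  0. ]
2 [ 1. -0. 82.] [-0.   0.2  0.1]
```

View pics/g1.png

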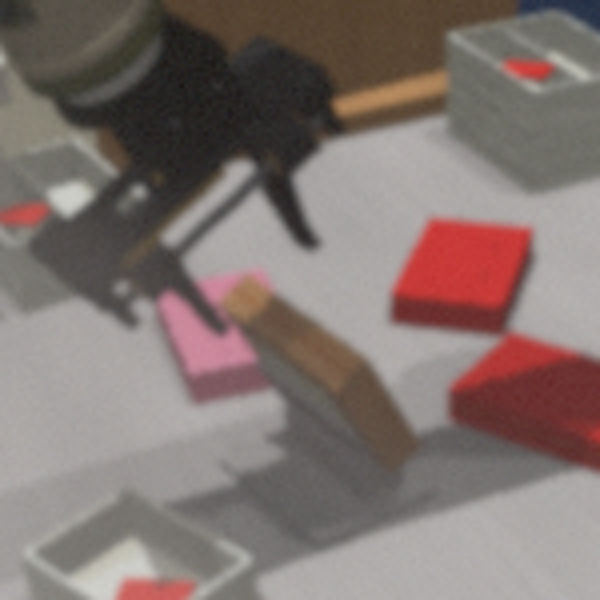

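Call:
apply_moves --increments '[{"grip":50,"xyz":[1,0,30],"rotation":[0,0,0]},{"grip":50,"xyz":[1,0,55],"rotation":[0,0,0]},{"grip":50,"xyz":[1,0,74],"rotation":[0,0,0]},{"grip":50,"xyz":[1,0,82],"rotation":[0,0,0]},{"grip":50,"xyz":[1,0,82],"rotation":[0,0,0]}]'

```text
time: 7.85
ee_pos: [0.5574, -0.2151, 0.1097]
eef_rot: [0.971, 0.083, -0.225, 0.019]
ft_force: [0.0, 0.6, -0.7]
width: 0.0699
```

```bash
python3 - <<'E'
from h import *
top=np.array([.5703,-.2125,.1369]); zc=-crot(9.7,26).as_matrix()[:,2]
st(); plan(top-.033*zc,crot(9.7,26))
c=viewer.camera('scene'); cv2.imwrite('pics/g2.png',cv2.resize(c['img'][75:225,205:355],None,fx=4,fy=4,interpolation=cv2.INTER_CUBIC))
E
```

```text
t 7.85 pos [ 0.5574 -0.2151  0.1097] xaz 9.76 z [-0.433 -0.075 -0.898] F [ 0.01  0.55 -0.68] T [ 0.105 -0.613 -0.038] w 0.0699 q [ 0.46  0.71 -0.42  1.28  0.38  1.66  0.19]
total [-0.  -0.4  2.8] [0.1 0.1 0.1] rows 1
1 [-0. -0.  3.] [0.1 0.1 0.1]
```

View pics/g2.png

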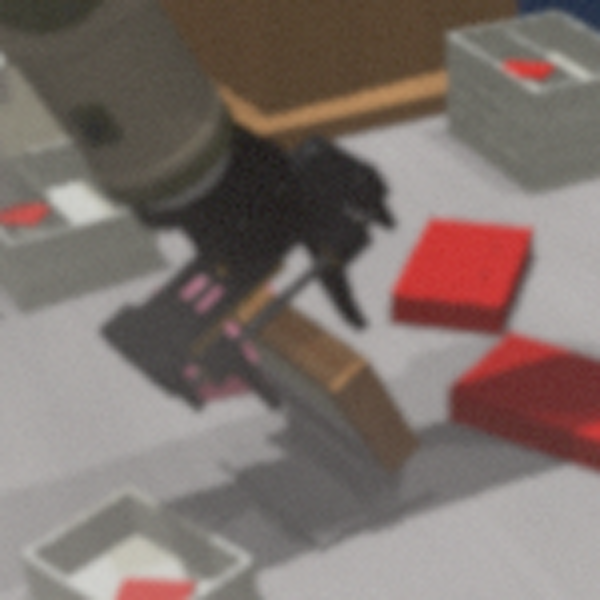

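Fingers straddle the carton near mid-length. Close.

Call:
apply_moves --increments '[{"grip":120,"xyz":[0,0,2],"rotation":[0,0,0]},{"grip":170,"xyz":[0,0,2],"rotation":[0,0,0]},{"grip":200,"xyz":[0,0,2],"rotation":[0,0,0]},{"grip":200,"xyz":[0,0,2],"rotation":[0,0,0]},{"grip":200,"xyz":[0,0,2],"rotation":[0,0,0]}]' --squeeze 30

```text
time: 8.52
ee_pos: [0.5569, -0.2152, 0.1082]
eef_rot: [0.971, 0.083, -0.224, 0.019]
ft_force: [1.2, 0.9, -2.2]
width: 0.0299
```

```bash
python3 - <<'E'
from h import *
st()
E
```

```text
t 8.53 pos [ 0.5569 -0.2152  0.1082] xaz 9.76 z [-0.432 -0.075 -0.899] F [ 1.24  0.86 -2.23] T [ 0.124 -0.91   0.089] w 0.0299 q [ 0.47  0.71 -0.42  1.29  0.38  1.65  0.19]
```

Call:
apply_moves --increments '[{"grip":200,"xyz":[0,0,-10],"rotation":[0,0,0]},{"grip":200,"xyz":[0,0,-30],"rotation":[0,0,0]},{"grip":200,"xyz":[0,0,-60],"rotation":[0,0,0]},{"grip":200,"xyz":[10,0,-90],"rotation":[0,0,0]}]'

```text
time: 9.02
ee_pos: [0.6052, -0.2071, 0.1865]
eef_rot: [0.971, 0.083, -0.224, 0.02]
ft_force: [0.8, 0.5, -1.7]
width: 0.0297
```

```bash
python3 - <<'E'
from h import *
st(); tgt=toW(PM,[.0172,.015,.20]); print(tgt,np.degrees(PM[2]))
plan(tgt,down(np.degrees(PM[2])),50,8)
c=viewer.camera('scene'); cv2.imwrite('pics/l1.png',cv2.resize(c['img'][75:225,205:355],None,fx=4,fy=4,interpolation=cv2.INTER_CUBIC))
E
```

```text
t 9.03 pos [ 0.6052 -0.2071  0.1865] xaz 9.71 z [-0.432 -0.075 -0.899] F [ 0.84  0.5  -1.66] T [ 0.155 -0.893 -0.021] w 0.0297 q [ 0.4   0.75 -0.41  1.04  0.38  1.84  0.21]
[0.52704989 0.21457272 0.2       ] 14.031736402753861
total [ -11.2 -428.8  -10.1] [-0.9 26.  -4.2] rows 9
1 [ -1. -48.  -1.] [-0.1  2.9 -0.5]
2 [ -2. -95.  -2.] [-0.2  5.8 -0.9]
3 [  -4. -143.   -3.] [-0.3  8.7 -1.4]
4 [  -5. -191.   -4.] [-0.4 11.5 -1.9]
5 [  -6. -238.   -6.] [-0.5 14.4 -2.3]
6 [  -7. -286.   -7.] [-0.6 17.3 -2.8]
7 [  -9. -334.   -8.] [-0.7 20.2 -3.3]
8 [ -10. -381.   -9.] [-0.8 23.1 -3.8]
9 [ -11. -429.  -10.] [-0.9 26.  -4.2]
```

View pics/l1.png

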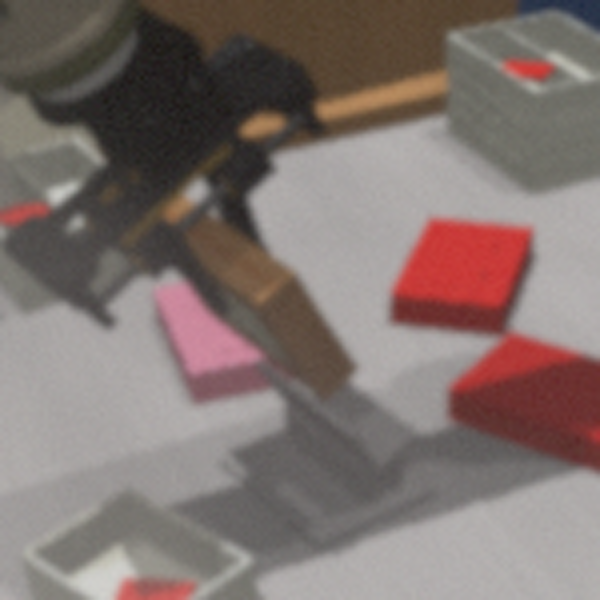

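Call:
apply_moves --increments '[{"grip":200,"xyz":[-10,-30,-25],"rotation":[0,2.9,-0.5]},{"grip":200,"xyz":[-20,-75,-44],"rotation":[-0.2,5.8,-0.9]},{"grip":200,"xyz":[-24,-125,-46],"rotation":[-0.3,8.7,-1.4]},{"grip":200,"xyz":[-26,-175,-48],"rotation":[-0.4,11.5,-1.9]},{"grip":200,"xyz":[-28,-225,-50],"rotation":[-0.5,14.4,-2.3]}]'

```text
time: 9.7
ee_pos: [0.5654, 0.017, 0.246]
eef_rot: [0.99, 0.106, -0.098, 0.009]
ft_force: [0.3, -0.0, -1.7]
width: 0.0294
```

```bash
python3 - <<'E'
from h import *
st(); tgt=toW(PM,[.0172,.015,.22])
plan(tgt,down(np.degrees(PM[2])),50,8)
E
```

```text
t 9.7 pos [0.5654 0.017  0.246 ] xaz 12.21 z [-0.191 -0.038 -0.981] F [ 0.26 -0.04 -1.65] T [ 0.05  -0.481 -0.057] w 0.0294 q [ 0.31  0.4  -0.58  1.4   0.2   1.6  -0.05]
total [   9.4 -201.1   25.3] [-0.4 11.2 -1.8] rows 5
1 [  2. -40.   5.] [-0.1  2.2 -0.4]
2 [  4. -80.  10.] [-0.1  4.5 -0.7]
3 [   6. -121.   15.] [-0.2  6.7 -1.1]
4 [   7. -161.   20.] [-0.3  9.  -1.5]
5 [   9. -201.   25.] [-0.4 11.2 -1.8]
```

Call:
apply_moves --increments '[{"grip":200,"xyz":[2,-40,2],"rotation":[-0.1,2.2,-0.4]},{"grip":200,"xyz":[4,-80,4],"rotation":[-0.1,4.5,-0.7]},{"grip":200,"xyz":[6,-125,8],"rotation":[-0.2,6.7,-1.1]},{"grip":200,"xyz":[8,-170,15],"rotation":[-0.3,9.0,-1.5]},{"grip":200,"xyz":[9,-201,25],"rotation":[-0.4,11.2,-1.8]}]'

```text
time: 10.32
ee_pos: [0.5258, 0.2168, 0.2207]
eef_rot: [0.992, 0.123, 0.001, 0.0]
ft_force: [0.2, -0.5, -2.0]
width: 0.0296
```

Call:
apply_moves --increments '[{"grip":200,"xyz":[0,0,0],"rotation":[0,0,0]},{"grip":200,"xyz":[0,0,0],"rotation":[0,0,0]}]'

```text
time: 10.58
ee_pos: [0.5259, 0.2162, 0.2209]
eef_rot: [0.992, 0.123, 0.001, 0.0]
ft_force: [0.9, -0.5, -1.6]
width: 0.0298
```

```bash
python3 - <<'E'
from h import *
import pickle
st(); tgt=toW(PM,[.0172,.015,.15])
plan(tgt,down(np.degrees(PM[2])),50,8)
for n in ('top','scene'):
    c=viewer.camera(n); pickle.dump(c,open(f'{n}6.pkl','wb'))
c=pickle.load(open('scene6.pkl','rb'));cv2.imwrite('pics/l2.png',cv2.resize(c['img'][170:370,280:480],None,fx=3,fy=3,interpolation=cv2.INTER_CUBIC))
E
```

```text
t 10.57 pos [0.5259 0.2162 0.2209] xaz 14.13 z [ 0.001 -0.001 -1.   ] F [ 0.95 -0.52 -1.6 ] T [-0.035 -0.107 -0.015] w 0.0298 q [ 0.12  0.29 -0.7   1.6   0.19  1.32 -0.36]
total [ 0.6  1.8 70.9] [ 0.1 -0.1  0.1] rows 2
1 [ 0.  1. 35.] [ 0.  -0.   0.1]
2 [ 1.  2. 71.] [ 0.1 -0.1  0.1]
```

View pics/l2.png

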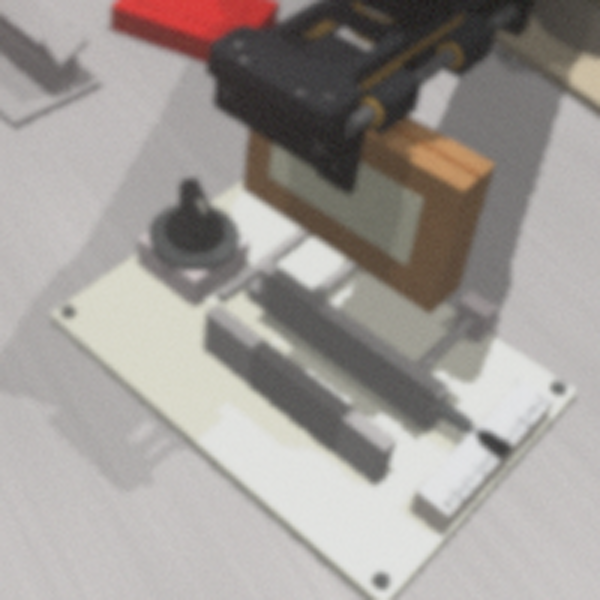

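```bash
cat > hold.py <<'E'
from look import *
from scipy.optimize import least_squares
n=sys.argv[1]; s=r.read_state(); T=s['ee_pos']; z0=float(sys.argv[2])
c=pickle.load(open(f'scene{n}.pkl','rb')); w=toS(PS,cloud(c)); t=toS(PM,T); print('TCP station',t.round(4))
hsv=cv2.cvtColor(c['img'],cv2.COLOR_BGR2HSV)
b=t-[0,0,.063]
m=(abs(w[...,0]-b[0])<.03)&(abs(w[...,1]-b[1])<.09)&(w[...,2]>z0)&(w[...,2]<b[2]+.11)
# exclude dark gripper
m&=(c['img'].max(-1)>85)
m=cv2.erode(m.astype(np.uint8),np.ones((3,3)))>0
P=w[m]; print(len(P))
def f(p):
    L=R.from_euler('ZYX',p[3:]).inv().apply(P-p[:3])-[0,0,.0475]
    q=np.abs(L)-[.015,.07,.0475]
    return np.linalg.norm(np.maximum(q,0),axis=1)+np.minimum(q.max(1),0)
q=least_squares(f,list(b)+[0,0,0],loss='soft_l1',f_scale=.002);p=q.x
print('base',p[:3].round(4),'yaw,lean,roll deg',np.degrees(p[3:]).round(2),'res',np.percentile(abs(f(p)),[50,90]).round(4),'offset from tcp',(p[:3]-t).round(4))
im=cv2.resize(c['img'],None,fx=4,fy=4,interpolation=cv2.INTER_CUBIC)
C=np.array([(a,b,d) for a in(-.015,.015) for b in(-.07,.07) for d in(0,.095)])
uv=((proj(c,toW(PS,R.from_euler('ZYX',p[3:]).apply(C)+p[:3]))+.5)*4-.5)
for i in range(8):
    for j in range(i):
        if (C[i]!=C[j]).sum()==1: cv2.line(im,tuple(uv[i].astype(int)),tuple(uv[j].astype(int)),(0,255,0),1)
u0,v0=(uv.min(0)-100).astype(int); cv2.imwrite(f'pics/hold{n}.png',im[v0:v0+560,u0:u0+560])
E
python3 hold.py 6 .1
```

```text
TCP station [0.0169 0.016  0.2208]
2511
base [0.0181 0.016  0.1575] yaw,lean,roll deg [ 0.36 -0.1  -0.13] res [0.0004 0.0011] offset from tcp [ 0.0012 -0.     -0.0634]
```

View pics/hold6.png

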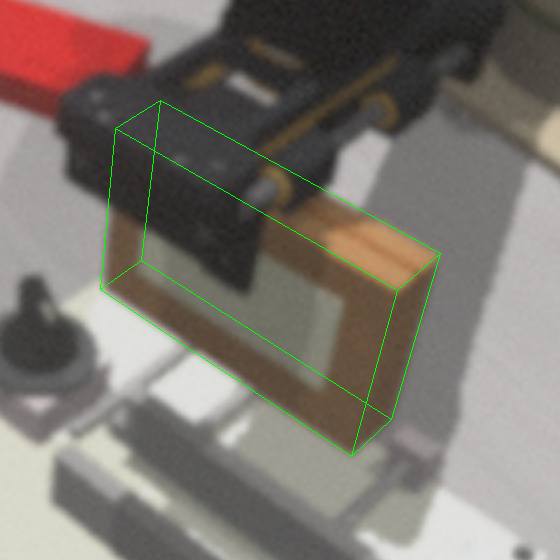

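Call:
apply_moves --increments '[{"grip":200,"xyz":[0,1,30],"rotation":[0,0,0]},{"grip":200,"xyz":[0,1,60],"rotation":[0,0,0]},{"grip":200,"xyz":[0,1,75],"rotation":[0,0,0]},{"grip":200,"xyz":[0,1,80],"rotation":[0,0,0]},{"grip":200,"xyz":[0,1,80],"rotation":[0,0,0]}]'

```text
time: 11.3
ee_pos: [0.5272, 0.2145, 0.1414]
eef_rot: [0.993, 0.122, 0.001, 0.0]
ft_force: [-0.1, 0.7, -0.5]
width: 0.0299
```

```bash
python3 - <<'E'
from h import *
import pickle
st(); print(toS(PM,r.read_state()['ee_pos']).round(4))
tgt=toW(PM,[.0170,.015,.0752]); plan(tgt,down(np.degrees(PM[2])),50,8)
for n in ('top','scene'):
    c=viewer.camera(n); pickle.dump(c,open(f'{n}7.pkl','wb'))
E
python3 hold.py 7 .085
```

```text
t 11.3 pos [0.5272 0.2145 0.1414] xaz 14.01 z [ 0.002 -0.    -1.   ] F [-0.12  0.66 -0.47] T [-0.006 -0.134  0.063] w 0.0299 q [ 0.1   0.35 -0.68  1.7   0.24  1.17 -0.4 ]
[0.0174 0.0149 0.1414]
total [-0.5 -0.1 66.2] [ 0.  -0.1 -0. ] rows 2
1 [-0. -0. 33.] [ 0. -0. -0.]
2 [-0. -0. 66.] [ 0.  -0.1 -0. ]
TCP station [0.0176 0.0151 0.1418]
1676
base [0.0191 0.015  0.0781] yaw,lean,roll deg [ 0.33 -0.17  0.02] res [0.0005 0.0012] offset from tcp [ 0.0015 -0.0001 -0.0637]
```

View pics/hold7.png

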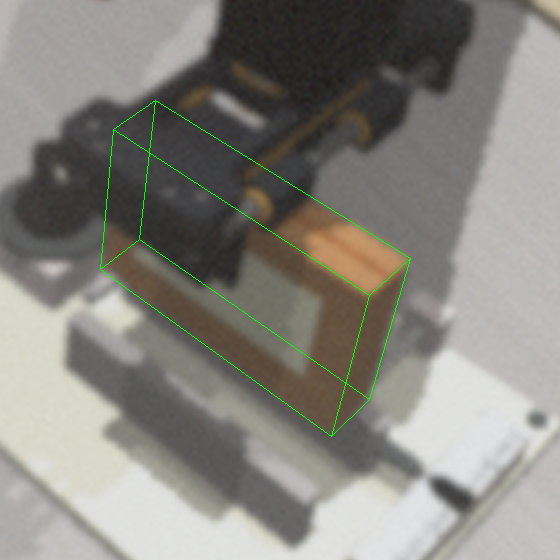

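Call:
apply_moves --increments '[{"grip":200,"xyz":[-0.5,0,15],"rotation":[0,0,0]},{"grip":200,"xyz":[-0.5,0,28],"rotation":[0,0,0]},{"grip":200,"xyz":[-0.5,0,40],"rotation":[0,0,0]},{"grip":200,"xyz":[-0.5,0,50],"rotation":[0,0,0]},{"grip":200,"xyz":[-0.5,0,56],"rotation":[0,0,0]}]'

```text
time: 12.02
ee_pos: [0.5268, 0.2146, 0.085]
eef_rot: [0.993, 0.122, 0.001, 0.0]
ft_force: [0.0, 0.2, -1.4]
width: 0.0301
```

```bash
python3 - <<'E'
from h import *
st(); print(toS(PM,r.read_state()['ee_pos']).round(4))
tgt=toW(PM,[.0170,.015,.0752]); plan(tgt,down(np.degrees(PM[2])),50,8)
E
```

```text
t 12.03 pos [0.5268 0.2146 0.085 ] xaz 14.03 z [ 0.002 -0.    -1.   ] F [ 0.04  0.23 -1.38] T [ 0.018 -0.073 -0.003] w 0.0301 q [ 0.08  0.42 -0.66  1.75  0.29  1.07 -0.44]
[0.0169 0.0151 0.085 ]
total [0.  0.1 9.8] [ 0.  -0.1 -0. ] rows 1
1 [ 0.  0. 10.] [ 0.  -0.1 -0. ]
```

Call:
apply_moves --increments '[{"grip":200,"xyz":[0,0,3],"rotation":[0,0,0]},{"grip":200,"xyz":[0,0,6],"rotation":[0,0,0]},{"grip":200,"xyz":[0,0,8],"rotation":[0,0,0]},{"grip":200,"xyz":[0,0,9],"rotation":[0,0,0]},{"grip":200,"xyz":[0,0,9],"rotation":[0,0,0]}]'

```text
time: 12.65
ee_pos: [0.5269, 0.2146, 0.0761]
eef_rot: [0.993, 0.122, 0.001, 0.0]
ft_force: [-0.5, -0.4, -2.0]
width: 0.0295
```

```bash
python3 - <<'E'
from h import *
st(); print(toS(PM,r.read_state()['ee_pos']).round(4))
E
```

```text
t 12.65 pos [0.5269 0.2146 0.0761] xaz 14.03 z [ 0.002 -0.    -1.   ] F [-0.52 -0.44 -1.96] T [-0.005 -0.099  0.004] w 0.0295 q [ 0.08  0.43 -0.66  1.76  0.3   1.06 -0.44]
[0.0171 0.0151 0.0761]
```

No bed contact yet; creep down 1–2 mm.

Call:
apply_moves --increments '[{"grip":200,"xyz":[0,0,0.6],"rotation":[0,0,0]},{"grip":200,"xyz":[0,0,1.2],"rotation":[0,0,0]},{"grip":200,"xyz":[0,0,1.2],"rotation":[0,0,0]}]'

```text
time: 13.02
ee_pos: [0.527, 0.2147, 0.076]
eef_rot: [0.993, 0.122, 0.001, 0.0]
ft_force: [-4.2, -1.9, 10.1]
width: 0.03
```

```bash
python3 - <<'E'
from h import *
st()
E
```

```text
t 13.03 pos [0.527  0.2147 0.076 ] xaz 14.03 z [ 0.003 -0.    -1.   ] F [-4.2  -1.93 10.12] T [-0.565  1.164 -0.028] w 0.03 q [ 0.08  0.43 -0.66  1.76  0.3   1.06 -0.44]
```

Call:
apply_moves --increments '[{"grip":200,"xyz":[0,0,0],"rotation":[0,0,0]},{"grip":200,"xyz":[0,0,0],"rotation":[0,0,0]}]'

```text
time: 13.28
ee_pos: [0.5272, 0.2147, 0.076]
eef_rot: [0.993, 0.122, 0.001, 0.0]
ft_force: [-0.5, -0.4, 1.0]
width: 0.03
```

```bash
python3 look.py 8; python3 hold.py 8 .06
```

```text
t 13.28 pos [0.5272 0.2147 0.076 ] xaz 14.02 z [ 0.003 -0.    -1.   ] F [-0.5  -0.37  1.01] T [-0.056  0.024 -0.033] w 0.03 q [ 0.08  0.43 -0.66  1.76  0.3   1.06 -0.44]
top fixed 40: [] moving -x edge []
scene fixed 52: [53.35] moving +x edge []
TCP station [0.0174 0.0151 0.0761]
739
base [0.0199 0.0148 0.0125] yaw,lean,roll deg [ 0.65 -0.79 -0.29] res [0.0005 0.0013] offset from tcp [ 0.0025 -0.0003 -0.0635]
```

View pics/hold8.png

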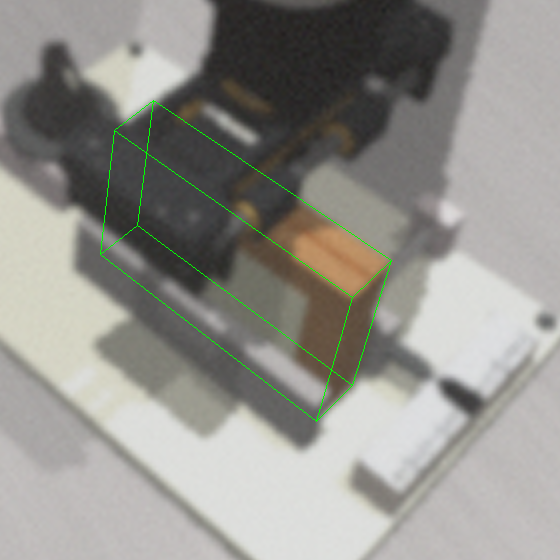

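Call:
apply_moves --increments '[{"grip":170,"xyz":[0,0,0],"rotation":[0,0,0]},{"grip":110,"xyz":[0,0,0],"rotation":[0,0,0]},{"grip":90,"xyz":[0,0,0],"rotation":[0,0,0]},{"grip":90,"xyz":[0,0,0],"rotation":[0,0,0]},{"grip":90,"xyz":[0,0,-10],"rotation":[0,0,0]}]'

```text
time: 14.0
ee_pos: [0.5267, 0.2145, 0.0858]
eef_rot: [0.993, 0.122, 0.001, 0.0]
ft_force: [0.0, 0.5, -0.5]
width: 0.0546
```

```bash
python3 look.py 9; python3 hold.py 9 .06
```

```text
t 14.0 pos [0.5267 0.2145 0.0858] xaz 14.03 z [ 0.001 -0.001 -1.   ] F [ 0.02  0.51 -0.47] T [-0.028 -0.097  0.016] w 0.0546 q [ 0.08  0.42 -0.66  1.75  0.29  1.07 -0.44]
top fixed 40: [] moving -x edge []
scene fixed 52: [] moving +x edge []
TCP station [0.0181 0.0154 0.0875]
846
base [0.0196 0.0145 0.0127] yaw,lean,roll deg [ 0.49 -0.42 -0.47] res [0.0005 0.0012] offset from tcp [ 0.0015 -0.0009 -0.0748]
```

View pics/hold9.png

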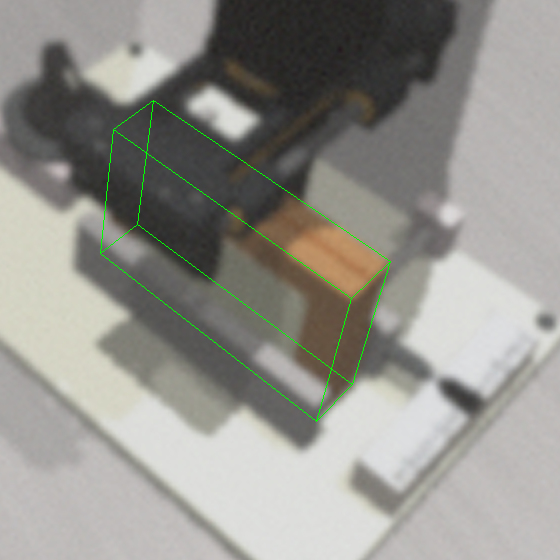

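The carton stands by itself. Retreat straight up.

Call:
apply_moves --increments '[{"grip":90,"xyz":[0,0,-25],"rotation":[0,0,0]},{"grip":90,"xyz":[0,0,-60],"rotation":[0,0,0]},{"grip":90,"xyz":[0,0,-110],"rotation":[0,0,0]},{"grip":90,"xyz":[0,0,-150],"rotation":[0,0,0]},{"grip":90,"xyz":[-10,0,-170],"rotation":[0,0,0]}]'

```text
time: 14.72
ee_pos: [0.5178, 0.213, 0.2596]
eef_rot: [0.993, 0.122, 0.004, -0.0]
ft_force: [0.0, 0.4, -1.6]
width: 0.056
```

Call:
apply_moves --increments '[{"grip":90,"xyz":[-40,0,0],"rotation":[0,0,0]},{"grip":90,"xyz":[-80,50,0],"rotation":[0,0,0]},{"grip":90,"xyz":[-90,105,0],"rotation":[0,0,0]},{"grip":90,"xyz":[-90,160,0],"rotation":[0,0,0]},{"grip":90,"xyz":[-90,160,0],"rotation":[0,0,0]}]'

```text
time: 15.35
ee_pos: [0.4689, 0.0314, 0.258]
eef_rot: [0.993, 0.118, 0.003, 0.0]
ft_force: [-0.6, 0.9, -0.4]
width: 0.0565
```

```bash
python3 look.py 10; python3 rect.py 10 38 >/dev/null; python3 - <<'E'
import cv2,numpy as np,pickle
s=pickle.load(open('scene10.pkl','rb'));a=cv2.resize(s['img'][180:380,280:480],(367,367),interpolation=cv2.INTER_CUBIC)
cv2.imwrite('pics/fin.png',np.hstack([a,cv2.imread('pics/rc10.png')[:367,:367] if 0 else cv2.imread('pics/rc10.png')[:367,367:]]))
t=pickle.load(open('top10.pkl','rb'));cv2.imwrite('pics/fint.png',np.clip(t['img']*1.4,0,255).astype(np.uint8))
E
```

```text
t 15.35 pos [0.4689 0.0314 0.258 ] xaz 13.59 z [ 0.006  0.    -1.   ] F [-0.57  0.92 -0.42] T [ 0.079 -0.048 -0.009] w 0.0565 q [ 0.41 -0.   -0.57  1.79 -0.    1.35  0.08]
top fixed 40: [43.37] moving -x edge [-16.77]
scene fixed 52: [54.16] moving +x edge [-9.79]
```

View pics/fin.png

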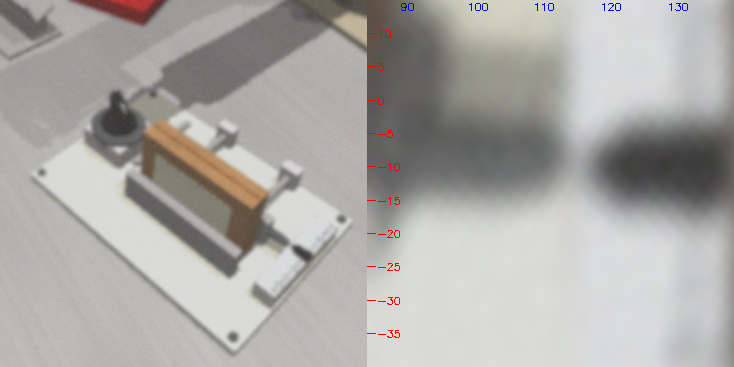

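View pics/fint.png

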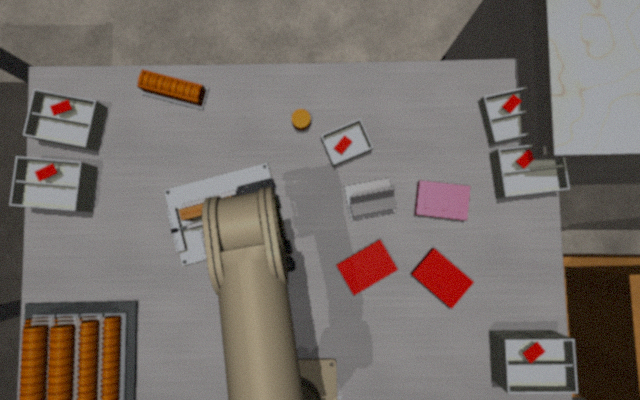

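```bash
python3 - <<'E'
from look import *
from scipy.optimize import least_squares
xs=np.arange(-35,0,.25)
for n in('4','5','10'):
    c=pickle.load(open(f'scene{n}.pkl','rb')); a=prof(c,PS,100,112,38,xs); b=prof(c,PS,122,132,38,xs)
    print(n,'pointer -x edge',cross(xs,a,-25,-5,160,False),'clip',cross(xs,b,-25,-10,140,False),cross(xs,b,-9,0,140,True))
c=pickle.load(open('scene10.pkl','rb')); w=toS(PS,cloud(c)); m=(abs(w[...,0]-.018)<.03)&(abs(w[...,1]-.015)<.09)&(w[...,2]>.06)&(w[...,2]<.12)
P=w[cv2.erode(m.astype(np.uint8),np.ones((3,3)))>0]
def f(p):
    L=R.from_euler('ZYX',p[3:]).inv().apply(P-p[:3])-[0,0,.0475];q=np.abs(L)-[.015,.07,.0475]
    return np.linalg.norm(np.maximum(q,0),axis=1)+np.minimum(q.max(1),0)
p=least_squares(f,[.018,.015,.012,0,0,0],loss='soft_l1',f_scale=.002).x; print(p[:3].round(4),np.degrees(p[3:]).round(2)); st()
E
```

```text
4 pointer -x edge [-14.49] clip [-15.47] [-4.42]
5 pointer -x edge [-14.53] clip [-15.49] [-4.46]
10 pointer -x edge [-14.69] clip [-15.57] [-4.41]
[0.0196 0.0149 0.0124] [ 0.2  -0.54 -0.26]
t 15.45 pos [0.4686 0.036  0.2583] xaz 13.96 z [ 0.006  0.002 -1.   ] F [-0.31  0.15 -0.4 ] T [ 0.05  -0.105  0.013] w 0.0563 q [ 0.41 -0.   -0.57  1.79 -0.    1.35  0.08]
```

```bash
python3 -c "
from bench import r
print(r.close_job())"
```

```text
the job is handed in; nothing more can be done
None
```

The job is done and handed in at about 15.5 s of the 72 s allowed. Handing in gave no verdict.

- **Lane setting:** I turned the knob about 70° clockwise in three steps and let go. The pointer sits within roughly 0.5 mm of the mark. This rests on the images, the 8 mm/rad gearing, and my assumption that the pointer is centred on the guide. The pointer edge moved no more than 0.2 mm between letting go and the last picture.
- **Carton:** I took it from the cradle, turned it upright and lowered it until it touched the bed at about 10 N. I eased that load off before opening the fingers. The last depth fit has its base at station x 19.6, y 14.9 and z 12.4 mm. It leans about 0.6° from upright and is turned 0.2° off the lane.
- **Surroundings:** The arm has retreated and touches nothing. The tub and crackers look unmoved in the last top picture.

**Checks that disagreed or failed:**
- **Camera agreement:** The two cameras differ by about 2 mm. The arm's own reading puts the carton's x near 17 mm instead of 19.6; both are inside the allowed 6–29 mm.
- **Guide edge:** I could not re-measure the moving guide's edge at the end because the carton hides it. The pointer itself was the final check.

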